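# Pack away the spacer kit in its dock

## Task

Pack the spacer kit away in its dock: drop every spacer ring lying on the bench into the dock's tube so that they lie flat in one column, and only then put the end disc on top of them in the tube, knob upwards. Also lay the straightedge flat on the bench with its bare measuring edge flush against the whole front face of the dock's block, its ends about level with the ends of the block; leave the bottle, the vial and the timer where they stand.

Things in the scene. Friction and masses are not known exactly. Their poses are not given: they have to be found in the camera images.
- dock: fixed storage dock: an aluminium block 120 mm deep (its x) by 180 mm long (its y) and 20 mm high, with a grey round tube standing on it, centred at x = +15 mm, y = 0. Origin at the centre of the block's underside, on the bench top; z up. Its front long face (x = -60 mm) looks towards the robot
- tube_floor (a point): centre of the tube's inner floor, 26 mm above the bench; z up. Bore 58.6 mm across, straight and smooth up to 82 mm above this floor, then widening like a funnel to 65.6 mm at the mouth; the tube is 69 mm across outside, 75 mm at its mouth
- tube_mouth (a point): centre of the tube's open mouth, 88 mm above its inner floor and 114 mm above the bench
- face (a point): middle of the lower edge of the block's front long face, at bench height; its x axis points into the block, at right angles to the face, y runs along the face (180 mm long), z up
- straightedge: loose steel straightedge: flat plate 40 mm wide (x), 180 mm long (y), 5 mm thick, with a black grip rib along one long edge (10 mm wide, 100 mm long, its top 25 mm above the underside) centred at x = -13 mm, y = 0; the other long edge, x = +20 mm, is the bare measuring edge with ticks. Origin at the centre of the underside, z up; 110 to 230 g
- edge_a (a point): end of the bare measuring edge at y = +90 mm of the straightedge, on its underside
- edge_b (a point): end of the bare measuring edge at y = -90 mm of the straightedge, on its underside
- end_disc: loose black end disc: a round plate 56 mm across and 10 mm thick with a round knob, 24 mm across, rising from it to 60 mm above the underside. Origin at the centre of its underside, z along the knob
- ring_1: loose plain steel spacer ring, 56 mm outside, 30 mm bore, 18 mm thick, lying flat at the start; origin at the centre of its underside, z along its axis (two to four such rings are present, the rest are absent)
- ring_2: loose plain steel spacer ring, 56 mm outside, 30 mm bore, 18 mm thick, lying flat at the start; origin at the centre of its underside, z along its axis (two to four such rings are present, the rest are absent)
- ring_3: loose plain steel spacer ring, 56 mm outside, 30 mm bore, 18 mm thick, lying flat at the start; origin at the centre of its underside, z along its axis (two to four such rings are present, the rest are absent)
- ring_4: loose plain steel spacer ring, 56 mm outside, 30 mm bore, 18 mm thick, lying flat at the start; origin at the centre of its underside, z along its axis (two to four such rings are present, the rest are absent)
- cement_bottle: bystander: white bottle with a blue nozzle, 34 mm across, 83 mm tall, origin under its centre
- vial_saline: bystander: small glass vial with a blue cap, 24 mm across, 53 mm tall, origin under its centre
- bench_timer: bystander: white bench timer, 62 x 64 x 18 mm, origin under its centre
Things that resemble listed ones, but are neither listed nor needed, are in the scene too. Leave any pink look-alike of the ring_4 alone.

How it is judged:
By the outcome, as a careful person would: the job done as asked, in the order asked, and still so for the second after the job is handed in, with the robot touching nothing.
Of ring_1, ring_2, ring_3, ring_4 only 2 to 4 are there at a start; the rules pass over those that are not, and their reading is None.
At some moment in a run one of ring_1, ring_2, ring_3, ring_4, straightedge may be knocked a few centimetres aside while the robot is not near it.
Once in a run the grip may slacken for a moment while it holds something.
It also fails if it takes over 210 s, if anything falls off the work surface, if the arm or the gripper's body presses on something with over 40 N, if the wrist force passes 120 N, or if a joint passes its speed limit or range.

## Robot

A 6-joint arm with a two-finger parallel gripper is mounted at the origin on a cart in front of the work surface, level with it; the furniture and walls round the work are solid. World frame = base frame: x ahead of the robot, y to its left, z up, the work surface at z = 0. Lengths are in m, angles in rad, forces in N, time in s.
With the tool pointing down it reaches from about 0.35 to 0.975 m from the base axis. Payload 4.9 kg.
Tool frame: the origin (TCP) lies at the very end of the fingers, on their centre line; the grasp point (between the pads) lies 19 mm behind it; z points along the fingers, y is the line along which they close (so a half turn about z gives the same grasp; the last joint's range is limited). The gripper opens to 85 mm and grips with 20 to 120 N. Pads are 22 mm wide; open, the fingers measure 114 mm over their backs; the gripper's body (76 mm by 85 mm) begins 54 mm behind the grasp point. The pads swing forward as they close: fully open they stand 13 mm farther back than shut.
Start: joints at [1.064, 0.053, 1.613, -0, 1.476, -0.119], TCP at [0.236, 0.579, 0.231] pointing down, gripper open.
Joint ranges: [-3.01, 3.01], [-1.01, 2.22], [0.06, 2.58], [-1.02, 4.17], [0.09, 2.62], [-3.14, 3.14]. Speed limits (rad/s): [2.57, 2.57, 3.14, 3.14, 3.14, 3.14].

## Interface

Orientations are given as a rotation vector (axis times angle).
In Python, from station import ctrl gives the robot as it stands. The module is installed in compiled form; this text tells all that it offers.
- The arm moves only by the tool jog_arm, never from a script. Its argument "steps" is a list of rows, each an object with "delta_rot": the turn, a rotation vector about the tool's x, y, z in degrees, a list of three; "linear": the shift along the tool's x, y, z in m, a list of three; "grip": the finger opening in m, from 0 to 0.0854. In form: [{"delta_rot": [rx, ry, rz], "linear": [x, y, z], "grip": grip}, ...]. A call has 1 to 10 rows; each row shifts and turns the commanded pose from where the row before left it, along the tool's axes as they then stand; what a row does not reach is not made up. A row lasts 1/10 s, in which the tool goes at most 50 mm and 8.59 degrees, less where a joint would pass 70% of its speed; a pose out of reach is approached as far as the arm can. A call with a gripper value outside its range is refused whole. The fingers move at their own pace and stop on an object; "newtons" is the grip in N (left out, the last holds). Time passes only in rows, so rows that do not move let the fingers close. It gives the time, the measured TCP pose, the force, the opening and the grip force at its end, in the units of the state.
- ctrl.get_obs(): the state, without advancing time (a new reading comes with each control period).
- ctrl.get_image(name): name is "scene" or "side" or "wrist"; returns (picture, depth): 420x560x3 uint8, red, green, blue; 420x560 float32, m along the optical axis (not along the pixel's ray), 0 where there is no reading.
- ctrl.camera_info(name): a dict with "camera_matrix" (3x3 intrinsics, pixels), "distortion" ([k1, k2, p1, p2, k3] as OpenCV has them; the pictures are not rectified), "R" (3x3) and "t" (3): a world point X has camera coordinates R X + t; the wrist camera has in their place "T_tool_cam" (4x4, takes a point from camera to tool coordinates, whose origin is the TCP and whose axes are the flange's). Camera axes: x right, y down, z forward; pixel columns grow to the right and rows downward; lengths in m; the calibration is good to about 2 mm. A picture is of the moment at which its call begins: read the wrist's pose just before it. camera_info takes no time and is no camera call.
- ctrl.finish_job(): hands the job in; it is judged then, once.
The state is a dict: "t": time; "q": joint angles; "dq": joint speeds; "effort": joint torques, N m; "tool_pos": TCP position; "tool_rot": TCP orientation; "contact_force": force on the tool from outside, world axes, zero at the start; "wrist_torque": the same for the moment, N m; "opening": finger opening in m; "grip_force": force on a finger pad.
Only numpy, scipy, OpenCV 4.12 (cv2) and the standard library are available. Lean on these libraries where they do the work, as an engineer would, in place of code of your own. Each camera call takes 0.05 s, during which the arm holds its last target. There are 200 camera calls.

## Working session

There is one attempt and no reset: what is moved stays moved. The work goes in short steps, Python scripts to look and compute and a tool call to move; the robot and the scene stay as the last step left them, time stands still between calls to the robot, and variables do not carry over. Pictures are saved under pics/ and viewed, at most 14 in all, crops included, and the job is handed in when it is done.

Besides the shell and the picture viewer there is one more tool, called after "Request:" as name(argument=value, ...), one argument or row to a line, values as JSON. jog_arm: Moves the arm, as the interface text tells. Its arguments: {"type":"object","properties":{"steps":{"type":"array"},"newtons":{"type":"number"}},"required":["steps"]}

```bash
mkdir -p pics; cat > h.py <<'E'
import numpy as np, cv2
from scipy.spatial.transform import Rotation as Ro
from station import ctrl
def cam(name,obs=None):
    c=ctrl.camera_info(name); K=np.array(c["camera_matrix"]);D=np.array(c["distortion"])
    if name=="wrist":
        T=np.array(c["T_tool_cam"]); Rw=Ro.from_rotvec(obs["tool_rot"]).as_matrix()
        Rc=Rw@T[:3,:3]; C=Rw@T[:3,3]+np.array(obs["tool_pos"])
    else:
        Rc=np.array(c["R"]).T; C=-Rc@np.array(c["t"])
    return K,D,Rc,C
def snap(name,fn=None):
    o=ctrl.get_obs(); im,d=ctrl.get_image(name)
    if fn: cv2.imwrite("pics/"+fn,im[:,:,::-1]); np.savez("pics/"+fn[:-4]+".npz",im=im,d=d,pos=o["tool_pos"],rot=o["tool_rot"])
    return im,d,cam(name,o)
def load(fn,name):
    z=np.load("pics/"+fn+".npz"); return z["im"],z["d"],cam(name,dict(tool_pos=z["pos"],tool_rot=z["rot"]))
def rays(C,uv):
    K,D,Rc,c=C; n=cv2.undistortPoints(np.array(uv,float).reshape(-1,1,2),K,D).reshape(-1,2)
    return np.c_[n,np.ones(len(n))]@Rc.T, c
def plane(C,uv,z):
    r,c=rays(C,uv); return c+r*((z-c[2])/r[:,2])[:,None]
def proj(C,X):
    K,D,Rc,c=C; X=np.array(X,float).reshape(-1,3)
    return cv2.projectPoints((X-c)@Rc,np.zeros(3),np.zeros(3),K,D)[0].reshape(-1,2)
def cloud(C,d):
    h,w=d.shape; u,v=np.meshgrid(np.arange(w),np.arange(h)); r,c=rays(C,np.c_[u.ravel(),v.ravel()])
    return (c+r*d.reshape(-1,1)).reshape(h,w,3)
E
python3 - <<'E'
from h import *
for n in("scene","side","wrist"):
    im,d,C=snap(n,n+"0.png"); print(n,C[3].round(3),C[2][:,2].round(2),(d>0).mean())
print(ctrl.get_obs()); print(ctrl.camera_info("wrist")["T_tool_cam"])
E
```

```text
scene [-0.274 -0.439  1.107] [ 0.62  0.32 -0.72] 0.9960756802721088
side [0.281 0.934 0.867] [ 0.26 -0.73 -0.63] 0.9958418367346938
wrist [0.171 0.605 0.372] [ 0.26 -0.11 -0.96] 0.9961862244897959
{'t': 0.15, 'q': array([ 1.06404159e+00,  5.32035911e-02,  1.61398473e+00,  2.40290039e-05,
        1.47600579e+00, -1.19027187e-01]), 'dq': array([ 0.0019029 , -0.00182241, -0.00493029,  0.00012434, -0.00190082,
       -0.00071827]), 'effort': array([ 7.65388249e-04, -3.94244456e+01, -3.70720303e+01, -6.87356987e-05,
        4.70887462e-03, -1.89127928e-05]), 'tool_pos': array([0.23607335, 0.57817187, 0.23034278]), 'tool_rot': array([-6.05137235e-01, -3.08223420e+00,  2.38147591e-03]), 'contact_force': array([0.09093969, 0.54754251, 0.5874368 ]), 'wrist_torque': array([ 0.03072823, -0.00649413, -0.03595009]), 'grip_force': 0.0, 'opening': 0.08537225115268919}
[[-1.06476336e-04 -9.60044803e-01 -2.79846325e-01  7.07615408e-02]
 [ 9.99999697e-01 -3.18008299e-04  7.10482480e-04  1.79384998e-04]
 [-7.71088466e-04 -2.79846164e-01  9.60044546e-01 -1.42134319e-01]
 [ 0.00000000e+00  0.00000000e+00  0.00000000e+00  1.00000000e+00]]
```

View pics/scene0.png

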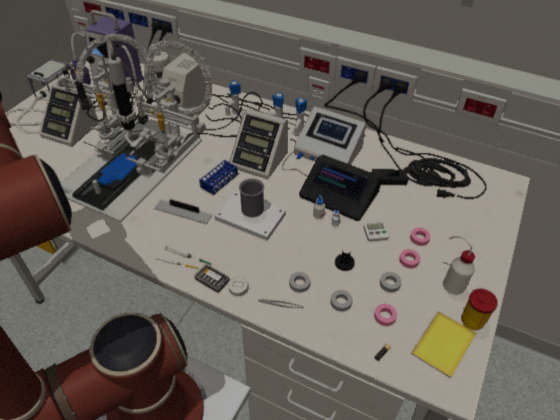

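View pics/side0.png

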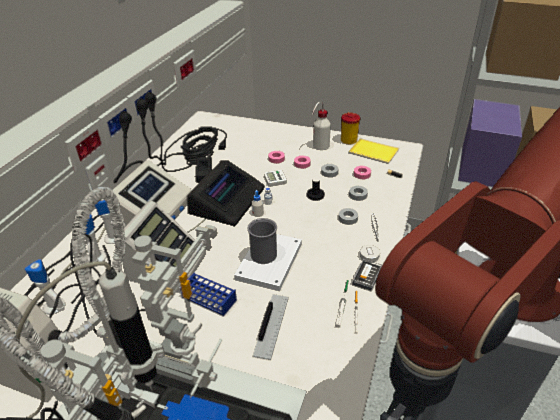

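Scene view: the candidates for rings are grey (300,282), (341,300) and (390,282). The look-alikes are pink rings (386,314), (410,258) and (420,236), plus a white coil/ring at (238,285). I choose the three steel-grey ones. The end disc is at (345,260), the dock at (252,207), the straightedge at (183,210), the bottle and vial at (320,207) and (336,217), and the timer at (376,231).

```bash
python3 - <<'E'
from h import *
im,d,C=load("scene0","scene"); P=cloud(C,d)
im2,d2,C2=load("side0","side"); P2=cloud(C2,d2)
cv2.imwrite("pics/crop1.png",cv2.resize(im[170:340,140:440,::-1],None,fx=2.6,fy=2.6,interpolation=cv2.INTER_CUBIC))
def med(P,im,c,r,zl,zh):
    u,v=c; Q=P[v-r:v+r,u-r:u+r].reshape(-1,3); m=(Q[:,2]>zl)&(Q[:,2]<zh); Q=Q[m]
    return ((Q[:,:2].min(0)+Q[:,:2].max(0))/2).round(4),np.median(Q[:,2]).round(4),np.ptp(Q[:,:2],axis=0).round(3),m.sum()
for n,a,b in (("rA",(300,282),(348,215)),("rB",(341,300),(358,192)),("rC",(390,282),(329,170)),("white",(238,285),(369,254))):
    print(n,med(P,im,a,15,.012,.03),med(P2,im2,b,14,.012,.03))
print("disc",med(P,im,(345,260),16,.006,.014),med(P,im,(345,254),14,.045,.07)); print(" side",med(P2,im2,(315,190),16,.045,.07))
print("tube",med(P,im,(252,190),22,.105,.125),med(P2,im2,(263,228),22,.105,.125))
# block top corners
for nm,PP in(("sc",P),("sd",P2)):
    m=(abs(PP[...,2]-.02)<.004)&(np.linalg.norm(PP[...,:2]-np.array(P[210,252,:2]),axis=-1)<.16)
    m=cv2.morphologyEx(m.astype(np.uint8),cv2.MORPH_OPEN,np.ones((3,3))); n,l,s,c=cv2.connectedComponentsWithStats(m)
    k=1+s[1:,4].argmax(); q=PP[l==k][:,:2].astype(np.float32); r=cv2.minAreaRect(q*1000); print("block",nm,r)
for nm,PP,uv in(("sc",P,(170,213)),("sd",P2,(272,330))):
    m=(PP[...,2]>.003)&(PP[...,2]<.03)&(np.linalg.norm(PP[...,:2]-np.array(P[211,183,:2]),axis=-1)<.13)
    q=PP[m][:,:2].astype(np.float32); print("edge",nm,cv2.minAreaRect(q*1000),m.sum())
    m&=PP[...,2]>.018;q=PP[m][:,:2].astype(np.float32); print(" rib",cv2.minAreaRect(q*1000),m.sum())
for n,u in(("bottle",(319,203)),("vial",(336,213)),("timer",(376,231))): print(n,P[u[1],u[0]].round(3))
E
```

```text
rA (array([ 0.4608, -0.1376]), np.float64(0.0189), array([0.057, 0.055]), np.int64(247)) (array([ 0.462 , -0.1345]), np.float64(0.0185), array([0.056, 0.062]), np.int64(187))
rB (array([ 0.4584, -0.2586]), np.float64(0.0187), array([0.06 , 0.056]), np.int64(270)) (array([ 0.4575, -0.2545]), np.float64(0.0181), array([0.055, 0.058]), np.int64(162))
rC (array([ 0.572 , -0.3542]), np.float64(0.0186), array([0.056, 0.054]), np.int64(242)) (array([ 0.5726, -0.35  ]), np.float64(0.0182), array([0.055, 0.058]), np.int64(136))
white (array([0.3724, 0.0162]), np.float64(0.0205), array([0.053, 0.081]), np.int64(309)) (array([0.367 , 0.0252]), np.float64(0.02), array([0.063, 0.092]), np.int64(330))
disc (array([ 0.5903, -0.2188]), np.float64(0.0103), array([0.12 , 0.098]), np.int64(186)) (array([ 0.5775, -0.2187]), np.float64(0.0537), array([0.015, 0.023]), np.int64(33))
 side (array([ 0.5819, -0.2094]), np.float64(0.0527), array([0.022, 0.015]), np.int64(34))
tube (array([0.6326, 0.102 ]), np.float64(0.1133), array([0.077, 0.075]), np.int64(205)) (array([0.6314, 0.1042]), np.float64(0.1123), array([0.073, 0.078]), np.int64(273))
block sc ((620.7560424804688, 39.747013092041016), (56.98268127441406, 104.09574127197266), 89.81166076660156)
block sd ((617.094970703125, 104.51927185058594), (183.5454864501953, 121.7696304321289), 89.70594024658203)
edge sc ((540.5462646484375, 289.4588317871094), (256.6950988769531, 254.1348114013672), 37.896854400634766) 1719
 rib ((605.0926513671875, 260.4782409667969), (117.0173568725586, 184.4137420654297), 4.771294593811035) 252
edge sd ((539.4539794921875, 293.173583984375), (255.98345947265625, 249.19573974609375), 78.22146606445312) 1902
 rib ((605.657958984375, 261.30792236328125), (112.0217056274414, 186.23583984375), 4.4123945236206055) 411
bottle [ 0.712 -0.081  0.06 ]
vial [ 0.703 -0.14   0.053]
timer [ 0.718 -0.262  0.023]
```

View pics/crop1.png

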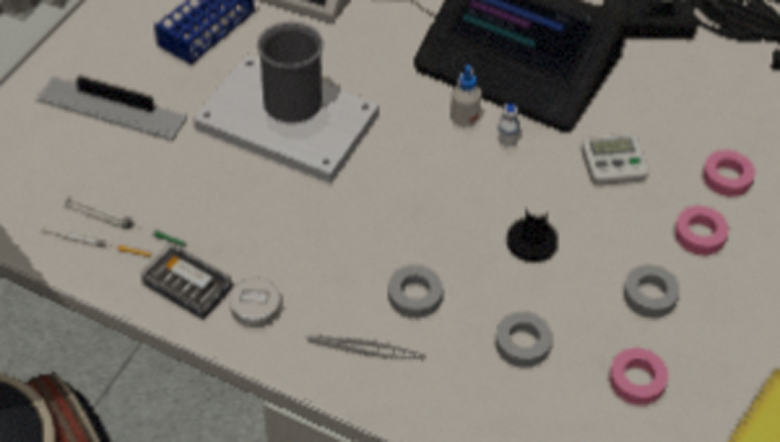

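The close crop shows three grey steel rings, three clearly pink ones, a white coil which is not a ring, the disc with its knob up, and the straightedge with its rib on the far side. Its bare edge faces the robot, so it needs a half turn. First I square the tool.

Request:
jog_arm(
  steps=[
    {"delta_rot": [0,0,8.5],"linear": [0,0,-0.01],"grip": 0.085},
    {"delta_rot": [0,0,8.5],"linear": [0,0,-0.01],"grip": 0.085},
    {"delta_rot": [0,0,8.5],"linear": [0,0,-0.01],"grip": 0.085},
    {"delta_rot": [0,0,8.5],"linear": [0,0,-0.01],"grip": 0.085},
    {"delta_rot": [0,0,8.5],"linear": [0,0,0],"grip": 0.085},
    {"delta_rot": [0,0,8.5],"linear": [0,0,0],"grip": 0.085},
    {"delta_rot": [0,0,8.5],"linear": [0,0,0],"grip": 0.085},
    {"delta_rot": [0,0,8.3],"linear": [0,0,0],"grip": 0.085},
    {"delta_rot": [0,0,0],"linear": [0,0,0],"grip": 0.085},
    {"delta_rot": [0,0,0],"linear": [0,0,0],"grip": 0.085},
  ],
)

```text
t: 1.15
tool_pos: [0.2363, 0.5784, 0.271]
tool_rot: [2.218, 2.224, -0.001]
contact_force: [-1.1, -1.0, -0.8]
opening: 0.0849
grip_force: 0.0
```

Request:
jog_arm(
  steps=[
    {"delta_rot": [0,0,0],"linear": [-0.03,0.031,0],"grip": 0.085},
    {"delta_rot": [0,0,0],"linear": [-0.03,0.031,0],"grip": 0.085},
    {"delta_rot": [0,0,0],"linear": [-0.03,0.031,0],"grip": 0.085},
    {"delta_rot": [0,0,0],"linear": [-0.03,0.031,0],"grip": 0.085},
    {"delta_rot": [0,0,0],"linear": [-0.03,0.031,0],"grip": 0.085},
    {"delta_rot": [0,0,0],"linear": [-0.03,0.031,0],"grip": 0.085},
    {"delta_rot": [0,0,0],"linear": [-0.03,0.031,0],"grip": 0.085},
    {"delta_rot": [0,0,0],"linear": [-0.03,0.031,0],"grip": 0.085},
    {"delta_rot": [0,0,0],"linear": [-0.03,0.031,0],"grip": 0.085},
    {"delta_rot": [0,0,0],"linear": [-0.03,0.031,0],"grip": 0.085},
  ],
)

```text
t: 2.15
tool_pos: [0.5473, 0.277, 0.2713]
tool_rot: [-2.219, -2.224, -0.0]
contact_force: [0.5, 1.3, 0.5]
opening: 0.0848
grip_force: 0.0
```

```bash
python3 - <<'E'
from h import *
im,d,C=snap("wrist","w1.png"); print(ctrl.get_obs()["tool_pos"],ctrl.get_obs()["q"].round(2))
E
```

```text
[0.55125771 0.27236625 0.27097726] [ 0.34  0.01  1.59 -0.    1.54  0.34]
```

View pics/w1.png

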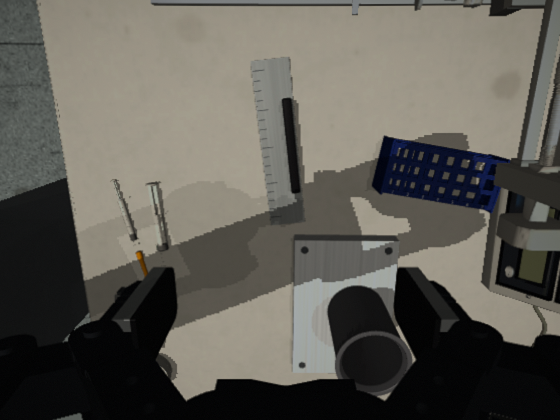

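The wrist view shows the straightedge from (270,60) to (285,222), with ticks and the bare edge on the left (−X) and the rib at about (291,145). The block's front edge runs (294,237)–(293,372), and the tube mouth is at (372,362).

```bash
python3 - <<'E'
from h import *
im,d,C=load("w1","wrist"); P=cloud(C,d)
print("bench z",np.median(P[60:120,100:200,2]))
X=plane(C,[(294,237),(293,372),(397,237)],.02); print("block",X.round(4))
# tube mouth from depth
m=(P[...,2]>.106)&(P[...,2]<.125); m[:300]=0; m[:,:320]=0; m[:,412:]=0
q=P[m]; print("mouth z",np.median(q[:,2]),q.min(0).round(4),q.max(0).round(4))
g=im.astype(int); bright=(g.sum(2)>0)
m=(P[...,2]>.003)&(P[...,2]<.035); m[:40]=0;m[232:]=0;m[:,:235]=0;m[:,310:]=0
m=cv2.morphologyEx(m.astype(np.uint8),cv2.MORPH_OPEN,np.ones((3,3)))
n,l,s,c=cv2.connectedComponentsWithStats(m);k=1+s[1:,4].argmax(); q=P[l==k]
print("SE",cv2.minAreaRect((q[:,:2]*1000).astype(np.float32)),s[k])
r=q[q[:,2]>.018]; print("rib",cv2.minAreaRect((r[:,:2]*1000).astype(np.float32)),np.median(r[:,2]))
dk=(im.max(2)<50); dk[:80]=0;dk[200:]=0;dk[:,:275]=0;dk[:,305:]=0
v,u=np.nonzero(dk); rr=cv2.minAreaRect(plane(C,np.c_[u,v],.025)[:,:2].astype(np.float32)*1000); print("ribcol",rr)
E
```

```text
bench z -0.00040002023492563543
block [[0.558  0.1969 0.02  ]
 [0.5583 0.0146 0.02  ]
 [0.6744 0.1972 0.02  ]]
mouth z 0.1122653931305086 [0.5958 0.0656 0.106 ] [0.6685 0.1396 0.1154]
SE ((541.2852172851562, 297.3269958496094), (40.00649642944336, 179.7919158935547), 6.272487640380859) [ 251   57   54  168 5743]
rib ((554.1549072265625, 299.13092041015625), (9.978128433227539, 98.9586181640625), 6.2875447273254395) 0.024194388414945756
ribcol ((554.0910034179688, 298.88714599609375), (10.117801666259766, 99.20821380615234), 6.215864181518555)
```

Request:
jog_arm(
  steps=[
    {"linear": [-0.038,-0.009,0.003],"delta_rot": [0,0,0],"grip": 0.085},
    {"linear": [-0.038,-0.009,0.003],"delta_rot": [0,0,0],"grip": 0.085},
    {"linear": [-0.038,-0.009,0.003],"delta_rot": [0,0,0],"grip": 0.085},
    {"linear": [-0.038,-0.009,0.003],"delta_rot": [0,0,0],"grip": 0.085},
    {"linear": [-0.038,-0.009,0.003],"delta_rot": [0,0,0],"grip": 0.085},
    {"linear": [-0.038,-0.009,0.003],"delta_rot": [0,0,0],"grip": 0.085},
    {"linear": [-0.038,-0.009,0.003],"delta_rot": [0,0,0],"grip": 0.085},
    {"linear": [-0.038,-0.009,0.003],"delta_rot": [0,0,0],"grip": 0.085},
    {"linear": [-0.038,-0.009,0.003],"delta_rot": [0,0,0],"grip": 0.085},
    {"linear": [-0.038,-0.009,0.003],"delta_rot": [0,0,0],"grip": 0.085},
  ],
)

```text
t: 3.2
tool_pos: [0.4555, -0.1027, 0.2413]
tool_rot: [2.218, 2.224, 0.0]
contact_force: [0.0, -1.1, -1.0]
opening: 0.0849
grip_force: 0.0
```

```bash
cat >> h.py <<'E'
def discs(P,im,zl,zh,amin=150,amax=20000):
    "flat-topped blobs by height: (centre xy from enclosing rect, size mm, z, hue-ish, pixel)"
    m=((P[...,2]>zl)&(P[...,2]<zh)).astype(np.uint8); m=cv2.morphologyEx(m,cv2.MORPH_OPEN,np.ones((3,3)))
    n,l,s,c=cv2.connectedComponentsWithStats(m); out=[]
    for k in range(1,n):
        if amin<s[k,4]<amax:
            q=P[l==k]; (cx,cy),sz,a=cv2.minAreaRect((q[:,:2]*1000).astype(np.float32))
            out.append((round(cx,1),round(cy,1),np.round(sz,1).tolist(),round(float(np.median(q[:,2])),4),im[l==k].mean(0).astype(int).tolist(),c[k].astype(int).tolist()))
    return out
E
python3 - <<'E'
from h import *
im,d,C=snap("wrist","w2.png"); print(ctrl.get_obs()["tool_pos"])
for r in discs(cloud(C,d),im,.012,.022): print(r)
E
```

```text
[ 0.45421537 -0.10717111  0.24066871]
(617.2, 31.6, [38.0, 121.6], 0.0196, [139, 144, 143], [465, 23])
(373.3, 3.2, [50.9, 51.5], 0.0194, [93, 91, 84], [195, 57])
(708.0, -75.8, [31.7, 10.4], 0.0168, [55, 52, 45], [541, 144])
(462.8, -135.0, [55.7, 54.7], 0.0173, [87, 87, 83], [291, 201])
(728.6, -256.9, [62.1, 63.8], 0.016, [107, 111, 99], [528, 306])
(459.3, -256.1, [55.1, 55.7], 0.0171, [99, 99, 94], [287, 306])
(569.7, -348.5, [53.4, 45.8], 0.017, [87, 88, 83], [380, 375])
(467.7, -352.3, [40.9, 13.6], 0.017, [128, 64, 83], [293, 378])
```

View pics/w2.png

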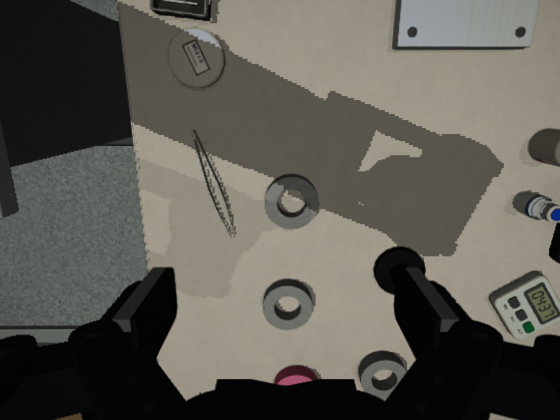

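The view shows ring A at (291,201), ring B at (287,306) and ring C at (380,375), with pink at (293,378). I descend on ring A.

Request:
jog_arm(
  steps=[
    {"linear": [-0.028,0.009,0],"delta_rot": [0,0,0],"grip": 0.085},
    {"linear": [0,0,0.04],"delta_rot": [0,0,0],"grip": 0.085},
    {"linear": [0,0,0.045],"delta_rot": [0,0,0],"grip": 0.085},
    {"linear": [0,0,0.045],"delta_rot": [0,0,0],"grip": 0.085},
    {"linear": [0,0,0.045],"delta_rot": [0,0,0],"grip": 0.085},
    {"linear": [0,0,0.035],"delta_rot": [0,0,0],"grip": 0.085},
    {"linear": [0,0,0.02],"delta_rot": [0,0,0],"grip": 0.085},
    {"linear": [0,0,0.006],"delta_rot": [0,0,0],"grip": 0.085},
    {"linear": [0,0,0],"delta_rot": [0,0,0],"grip": 0.085},
    {"linear": [0,0,0],"delta_rot": [0,0,0],"grip": 0.085},
  ],
)

```text
t: 4.25
tool_pos: [0.4663, -0.1299, 0.0068]
tool_rot: [2.219, 2.22, 0.001]
contact_force: [0.3, 0.0, -0.1]
opening: 0.0848
grip_force: 0.0
```

Request:
jog_arm(
  steps=[
    {"linear": [0,0,0],"delta_rot": [0,0,0],"grip": 0.04},
    {"linear": [0,0,0],"delta_rot": [0,0,0],"grip": 0.04},
    {"linear": [0,0,0],"delta_rot": [0,0,0],"grip": 0.04},
    {"linear": [0,0,0],"delta_rot": [0,0,0],"grip": 0.04},
    {"linear": [0,0,0],"delta_rot": [0,0,0],"grip": 0.04},
    {"linear": [0,0,0],"delta_rot": [0,0,0],"grip": 0.04},
  ],
  newtons=60,
)

```text
t: 4.85
tool_pos: [0.4665, -0.1301, 0.0073]
tool_rot: [2.22, 2.219, 0.002]
contact_force: [-1.3, 0.4, 6.0]
opening: 0.0521
grip_force: 61.7
```

Request:
jog_arm(
  steps=[
    {"linear": [0,0,-0.01],"delta_rot": [0,0,0],"grip": 0.04},
    {"linear": [0,0,-0.03],"delta_rot": [0,0,0],"grip": 0.04},
    {"linear": [0,0,-0.03],"delta_rot": [0,0,0],"grip": 0.04},
    {"linear": [0,0,-0.03],"delta_rot": [0,0,0],"grip": 0.04},
    {"linear": [0,0,-0.03],"delta_rot": [0,0,0],"grip": 0.04},
    {"linear": [0,0,-0.03],"delta_rot": [0,0,0],"grip": 0.04},
    {"linear": [0,0,-0.01],"delta_rot": [0,0,0],"grip": 0.04},
    {"linear": [0,0,0],"delta_rot": [0,0,0],"grip": 0.04},
  ],
)

```text
t: 5.65
tool_pos: [0.4661, -0.13, 0.1774]
tool_rot: [2.219, 2.218, 0.002]
contact_force: [-0.6, -0.2, -1.4]
opening: 0.0522
grip_force: 63.1
```

```bash
python3 - <<'E'
from h import *
im,d,C=snap("wrist","w3.png"); o=ctrl.get_obs();print(o["tool_pos"],o["opening"],o["contact_force"])
cv2.imwrite("pics/w3c.png",im[210:,100:460,::-1])
E
```

```text
[ 0.46506162 -0.12946971  0.1753273 ] 0.0523329771656625 [-0.31417744  0.0570252  -1.87696343]
```

View pics/w3c.png

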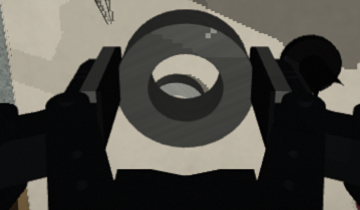

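```bash
cat >> h.py <<'E'
def held(fn):
    "ring held: centre of top plane in tool frame, via depth"
    im,d,C=load(fn,"wrist"); P=cloud(C,d); z=np.load("pics/"+fn+".npz")
    Q=(P-z["pos"])@Ro.from_rotvec(z["rot"]).as_matrix()
    m=np.zeros(d.shape,bool); m[200:400,210:370]=1
    m&=(Q[...,2]<.012)&(Q[...,2]>-.03)&(abs(Q[...,1])<.031)&(abs(Q[...,0])<.05)
    q=Q[m]
    A=np.c_[q[:,:2],np.ones(len(q))]; top=np.ones(len(q),bool)
    for _ in range(6):
        k=np.linalg.lstsq(A[top],q[top,2],rcond=None)[0]; e=q[:,2]-A@k; top=e<.002 if _<3 else abs(e)<.0015
    t=q[top]; (c,s,a)=cv2.minAreaRect((t[:,:2]*1000).astype(np.float32))
    return dict(plane=k.round(4),centre_tool_mm=np.round(c,1),size=np.round(s,1),n=int(top.sum()))
E
python3 -c "
from h import *
print(held('w3'))"
```

```text
{'plane': array([-0.1067, -0.051 , -0.0127]), 'centre_tool_mm': array([-11.3,   1.2]), 'size': array([46. , 59.3]), 'n': 3904}
```

```bash
python3 - <<'E'
from h import *
im,d,C=load("w3","wrist"); P=cloud(C,d); z=np.load("pics/w3.npz")
Q=((P-z["pos"])@Ro.from_rotvec(z["rot"]).as_matrix())*1000
for v in range(212,372,8): print(v,Q[v,285].round(0),im[v,285].sum(),'|',Q[v,235].round(0),'|',Q[v,335].round(0))
E
```

```text
212 [-28.   0. 179.] 506 | [-28. -45. 177.] | [-28.  46. 179.]
220 [22.  0.  5.] 117 | [-36. -45. 179.] | [-35.  46. 178.]
228 [22.  0. -6.] 112 | [-43. -45. 179.] | [-43.  46. 178.]
236 [ 21.   0. -10.] 235 | [-51. -46. 177.] | [-51.  46. 179.]
244 [ 17.   0. -10.] 236 | [ 12. -21.   3.] | [13. 21.  1.]
252 [ 14.   0. -10.] 230 | [ 14. -19. -10.] | [ 14.  20. -10.]
260 [ 11.   0. -11.] 199 | [ 11. -19. -10.] | [ 11.  20. -10.]
268 [  71.    0. -142.] 548 | [  8. -19. -10.] | [  8.  20. -11.]
276 [-92.   0. 178.] 543 | [  4. -19. -10.] | [  5.  20. -11.]
284 [-100.    0.  178.] 370 | [  0. -19. -10.] | [  0.  20. -10.]
292 [-100.    0.  162.] 104 | [ -3. -20. -10.] | [ -3.  20. -10.]
300 [-107.    0.  160.] 405 | [ -6. -19. -11.] | [ -6.  20. -11.]
308 [-20.   0.   7.] 303 | [-10. -20. -10.] | [-10.  21. -10.]
316 [-21.   0.   1.] 108 | [-14. -20. -10.] | [-14.  21.  -9.]
324 [-21.   0.  -6.] 107 | [-17. -20. -10.] | [-18.  21. -10.]
332 [-21.   0. -10.] 180 | [-21. -20. -11.] | [-22.  21. -10.]
340 [-25.   0. -10.] 191 | [-162.  -50.  178.] | [-162.   50.  178.]
348 [-29.   0. -10.] 191 | [-171.  -50.  177.] | [-172.   51.  179.]
356 [-33.   0. -10.] 193 | [-181.  -50.  178.] | [-182.   51.  179.]
364 [-191.    0.  179.] 537 | [-191.  -51.  178.] | [-191.   52.  179.]
```

Request:
jog_arm(
  steps=[
    {"linear": [0.015,0.01,0],"delta_rot": [0,0,0],"grip": 0.04},
    {"linear": [0.03,0.021,0],"delta_rot": [0,0,0],"grip": 0.04},
    {"linear": [0.03,0.021,0],"delta_rot": [0,0,0],"grip": 0.04},
    {"linear": [0.03,0.021,0],"delta_rot": [0,0,0],"grip": 0.04},
    {"linear": [0.03,0.021,0],"delta_rot": [0,0,0],"grip": 0.04},
    {"linear": [0.03,0.021,0],"delta_rot": [0,0,0],"grip": 0.04},
    {"linear": [0.03,0.021,0],"delta_rot": [0,0,0],"grip": 0.04},
    {"linear": [0.03,0.021,0],"delta_rot": [0,0,0],"grip": 0.04},
    {"linear": [0.014,0.01,0],"delta_rot": [0,0,0],"grip": 0.04},
    {"linear": [0,0,0],"delta_rot": [0,0,0],"grip": 0.04},
  ],
)

```text
t: 6.7
tool_pos: [0.6314, 0.1112, 0.1718]
tool_rot: [-2.216, -2.222, 0.005]
contact_force: [0.3, -1.0, -1.0]
opening: 0.0524
grip_force: 63.1
```

```bash
cat >> h.py <<'E'
def look(fn):
    "tool pose; held ring centre in tool mm; mouth rim centre in world from wrist depth"
    im,d,C=snap("wrist",fn+".png"); o=ctrl.get_obs(); P=cloud(C,d); z=np.load("pics/"+fn+".npz")
    Q=((P-z["pos"])@Ro.from_rotvec(z["rot"]).as_matrix())*1000
    m=(abs(Q[...,1])<31)&(abs(Q[...,0])<50)&(Q[...,2]>-25)&(Q[...,2]<5); h=np.median(Q[m][:,2]) if m.sum()>500 else np.nan
    t=Q[m&(abs(Q[...,2]-h)<1.5)]
    if len(t)>500:
        b=[np.percentile(t[:,i],[.5,99.5]) for i in (0,1)]; print("held z",h,"x",b[0].round(1),"y",b[1].round(1),len(t))
    r=P[(abs(P[...,2]-.1135)<.0025)&(np.hypot(P[...,0]-.632,P[...,1]-.1035)<.045)&(np.abs(Q[...,2])>15)]
    if len(r)>40:
        A=np.c_[2*r[:,:2],np.ones(len(r))]; k=np.linalg.lstsq(A,(r[:,:2]**2).sum(1),rcond=None)[0]; print("rim",k[:2].round(4),"R",np.sqrt(k[2]+k[0]**2+k[1]**2).round(4),len(r))
    print("pos",z["pos"].round(4),"rot",z["rot"].round(3),"op",round(o["opening"],4),"gf",round(o["grip_force"],1),"t",round(o["t"],1),"F",o["contact_force"].round(1))
    return im,P,Q
E
python3 -c "
from h import *
look('w4')"
```

```text
held z -9.911407922220622 x [-32.7  21.7] y [-25.9  26.8] 9901
rim [0.6327 0.1032] R 0.0342 2749
pos [0.6314 0.1112 0.1718] rot [-2.216 -2.222  0.005] op 0.052 gf 63.1 t 6.8 F [ 1.1 -0.3 -1.2]
```

View pics/w4.png

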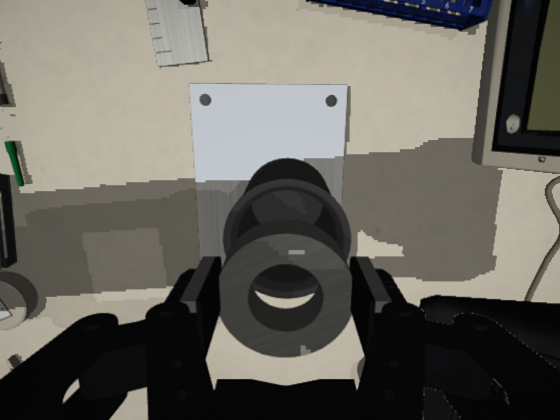

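The rim is centred at (0.6327, 0.1032) and the ring is held level about 2 mm off. I correct, lower it into the funnel and release.

Request:
jog_arm(
  steps=[
    {"linear": [-0.0022,0.0008,0.01],"delta_rot": [0,0,0],"grip": 0.04},
    {"linear": [0,0,0.02],"delta_rot": [0,0,0],"grip": 0.04},
    {"linear": [0,0,0.015],"delta_rot": [0,0,0],"grip": 0.04},
    {"linear": [0,0,0.006],"delta_rot": [0,0,0],"grip": 0.04},
    {"linear": [0,0,0.004],"delta_rot": [0,0,0],"grip": 0.04},
    {"linear": [0,0,0],"delta_rot": [0,0,0],"grip": 0.04},
    {"linear": [0,0,0],"delta_rot": [0,0,0],"grip": 0.04},
  ],
)

```text
t: 7.45
tool_pos: [0.6335, 0.1072, 0.1212]
tool_rot: [2.221, 2.22, 0.002]
contact_force: [-0.2, -0.6, -0.3]
opening: 0.0524
grip_force: 63.1
```

Request:
jog_arm(
  steps=[
    {"linear": [0,0,0],"delta_rot": [0,0,0],"grip": 0.085},
    {"linear": [0,0,0],"delta_rot": [0,0,0],"grip": 0.085},
    {"linear": [0,0,0],"delta_rot": [0,0,0],"grip": 0.085},
    {"linear": [0,0,0],"delta_rot": [0,0,0],"grip": 0.085},
    {"linear": [0,0,-0.03],"delta_rot": [0,0,0],"grip": 0.085},
    {"linear": [0,0,-0.03],"delta_rot": [0,0,0],"grip": 0.085},
    {"linear": [-0.03,0,-0.03],"delta_rot": [0,0,0],"grip": 0.085},
    {"linear": [-0.03,0,-0.03],"delta_rot": [0,0,0],"grip": 0.085},
    {"linear": [0,0,0],"delta_rot": [0,0,0],"grip": 0.085},
    {"linear": [0,0,0],"delta_rot": [0,0,0],"grip": 0.085},
  ],
)

```text
t: 8.45
tool_pos: [0.6334, 0.0468, 0.2414]
tool_rot: [2.222, 2.219, 0.003]
contact_force: [0.4, -0.5, -0.2]
opening: 0.0845
grip_force: 0.0
```

```bash
cat >> h.py <<'E'
def intube(P):
    c=np.array([.6327,.1032]); r=np.hypot(*(P[...,:2]-c).transpose(2,0,1)); m=(r<.027)&(P[...,2]>.015)&(P[...,2]<.11)
    q=P[m]
    if len(q)<30: print("few",len(q)); return
    h,b=np.histogram(q[:,2],bins=np.arange(.015,.115,.004)); print("tube z hist",[(round(x,3),int(n)) for x,n in zip(b,h) if n>20])
    zz=b[h.argmax()]+.002; t=q[abs(q[:,2]-zz)<.005]; print("plane",np.linalg.lstsq(np.c_[t[:,:2]-c,np.ones(len(t))],t[:,2],rcond=None)[0].round(3),len(t))
E
python3 -c "
from h import *
im,P,Q=look('w5'); intube(P)"
```

```text
rim [0.6328 0.1027] R 0.0341 2622
pos [0.6334 0.0468 0.2414] rot [2.222 2.219 0.003] op 0.0847 gf 0.0 t 8.5 F [-0.9  1.1 -0.4]
tube z hist [(np.float64(0.023), 808), (np.float64(0.027), 42), (np.float64(0.035), 21), (np.float64(0.039), 496), (np.float64(0.043), 1532)]
plane [0.003 0.002 0.044] 2021
```

View pics/w5.png

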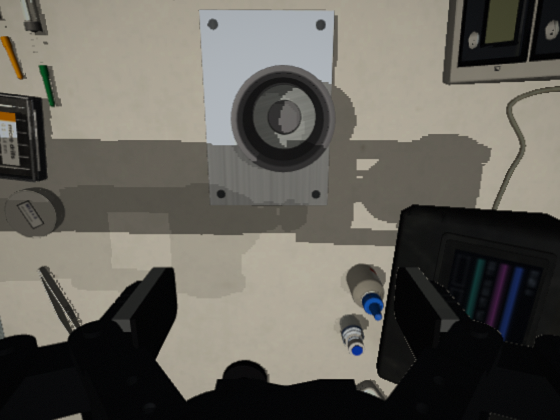

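Ring 1 lies flat on the tube floor, with its top at 44 mm. Next is ring B.

Request:
jog_arm(
  steps=[
    {"linear": [-0.025,-0.018,0],"delta_rot": [0,0,0],"grip": 0.085},
    {"linear": [-0.03,-0.022,0],"delta_rot": [0,0,0],"grip": 0.085},
    {"linear": [-0.03,-0.022,0],"delta_rot": [0,0,0],"grip": 0.085},
    {"linear": [-0.03,-0.022,0],"delta_rot": [0,0,0],"grip": 0.085},
    {"linear": [-0.03,-0.022,0],"delta_rot": [0,0,0],"grip": 0.085},
    {"linear": [-0.03,-0.022,0.01],"delta_rot": [0,0,0],"grip": 0.085},
    {"linear": [-0.03,-0.022,0.01],"delta_rot": [0,0,0],"grip": 0.085},
    {"linear": [-0.03,-0.022,0.01],"delta_rot": [0,0,0],"grip": 0.085},
    {"linear": [0,0,0],"delta_rot": [0,0,0],"grip": 0.085},
    {"linear": [0,0,0],"delta_rot": [0,0,0],"grip": 0.085},
  ],
)

```text
t: 9.5
tool_pos: [0.4601, -0.1869, 0.2084]
tool_rot: [-2.22, -2.218, 0.0]
contact_force: [0.3, -0.6, 0.1]
opening: 0.0849
grip_force: 0.0
```

```bash
python3 -c "
from h import *
im,P,Q=look('w6')
for r in discs(P,im,.012,.022): print(r)"
```

```text
pos [ 0.4601 -0.1869  0.2084] rot [-2.22  -2.218  0.   ] op 0.0852 gf 0.0 t 9.6 F [-0.4 -0.1  0.8]
(708.6, -264.4, [34.0, 71.4], 0.016, [117, 119, 110], [544, 252])
(458.8, -256.6, [55.7, 55.1], 0.0172, [99, 99, 94], [284, 248])
(564.5, -356.2, [36.3, 56.7], 0.0173, [94, 95, 89], [385, 337])
(470.1, -373.4, [56.4, 55.3], 0.0172, [142, 74, 94], [294, 351])
```

Request:
jog_arm(
  steps=[
    {"linear": [-0.035,-0.001,0.01],"delta_rot": [0,0,0],"grip": 0.085},
    {"linear": [-0.035,0,0.03],"delta_rot": [0,0,0],"grip": 0.085},
    {"linear": [0,0,0.04],"delta_rot": [0,0,0],"grip": 0.085},
    {"linear": [0,0,0.045],"delta_rot": [0,0,0],"grip": 0.085},
    {"linear": [0,0,0.04],"delta_rot": [0,0,0],"grip": 0.085},
    {"linear": [0,0,0.025],"delta_rot": [0,0,0],"grip": 0.085},
    {"linear": [0,0,0.012],"delta_rot": [0,0,0],"grip": 0.085},
    {"linear": [0,0,0],"delta_rot": [0,0,0],"grip": 0.085},
    {"linear": [0,0,0],"delta_rot": [0,0,0],"grip": 0.085},
  ],
)

```text
t: 10.45
tool_pos: [0.4613, -0.2579, 0.0096]
tool_rot: [2.219, 2.221, 0.001]
contact_force: [0.3, -0.0, -0.4]
opening: 0.0848
grip_force: 0.0
```

Request:
jog_arm(
  steps=[
    {"linear": [0,0,0],"delta_rot": [0,0,0],"grip": 0.04},
    {"linear": [0,0,0],"delta_rot": [0,0,0],"grip": 0.04},
    {"linear": [0,0,0],"delta_rot": [0,0,0],"grip": 0.04},
    {"linear": [0,0,0],"delta_rot": [0,0,0],"grip": 0.04},
    {"linear": [0,0,0],"delta_rot": [0,0,0],"grip": 0.04},
    {"linear": [0,0,0],"delta_rot": [0,0,0],"grip": 0.04},
  ],
  newtons=60,
)

```text
t: 11.05
tool_pos: [0.4613, -0.2587, 0.0108]
tool_rot: [2.219, 2.218, 0.001]
contact_force: [-0.4, 0.9, 6.3]
opening: 0.052
grip_force: 61.2
```

Request:
jog_arm(
  steps=[
    {"linear": [0,0,0],"delta_rot": [0,0,0],"grip": 0.07},
    {"linear": [0,0,0],"delta_rot": [0,0,0],"grip": 0.07},
    {"linear": [0,0,0.005],"delta_rot": [0,0,0],"grip": 0.07},
    {"linear": [0,0,0],"delta_rot": [0,0,0],"grip": 0.07},
    {"linear": [0,0,0],"delta_rot": [0,0,0],"grip": 0.04},
    {"linear": [0,0,0],"delta_rot": [0,0,0],"grip": 0.04},
    {"linear": [0,0,0],"delta_rot": [0,0,0],"grip": 0.04},
    {"linear": [0,0,0],"delta_rot": [0,0,0],"grip": 0.04},
    {"linear": [0,0,0],"delta_rot": [0,0,0],"grip": 0.04},
    {"linear": [0,0,0],"delta_rot": [0,0,0],"grip": 0.04},
  ],
)

```text
t: 12.05
tool_pos: [0.46, -0.2578, 0.0034]
tool_rot: [2.221, 2.221, 0.0]
contact_force: [0.3, -0.4, 1.2]
opening: 0.0531
grip_force: 63.0
```

Request:
jog_arm(
  steps=[
    {"linear": [0,0,-0.01],"delta_rot": [0,0,0],"grip": 0.04},
    {"linear": [0,0,-0.03],"delta_rot": [0,0,0],"grip": 0.04},
    {"linear": [0,0,-0.04],"delta_rot": [0,0,0],"grip": 0.04},
    {"linear": [0,0,-0.04],"delta_rot": [0,0,0],"grip": 0.04},
    {"linear": [0,0,-0.04],"delta_rot": [0,0,0],"grip": 0.04},
    {"linear": [0.03,0.014,-0.01],"delta_rot": [0,0,0],"grip": 0.04},
    {"linear": [0.036,0.018,0],"delta_rot": [0,0,0],"grip": 0.04},
    {"linear": [0.036,0.018,0],"delta_rot": [0,0,0],"grip": 0.04},
    {"linear": [0.036,0.018,0],"delta_rot": [0,0,0],"grip": 0.04},
    {"linear": [0.036,0.018,0],"delta_rot": [0,0,0],"grip": 0.04},
  ],
)

```text
t: 13.05
tool_pos: [0.546, -0.0821, 0.1737]
tool_rot: [-2.222, -2.221, 0.0]
contact_force: [-0.2, -0.1, -0.4]
opening: 0.053
grip_force: 63.2
```

```bash
python3 -c "
from h import *
im,P,Q=look('w7')"
```

```text
held z -13.830701457488916 x [-26.8  27.5] y [-26.2  27.1] 10746
pos [ 0.546  -0.0821  0.1737] rot [-2.222 -2.221  0.   ] op 0.053 gf 63.2 t 13.1 F [-0.9  2.8 -1.1]
```

Request:
jog_arm(
  steps=[
    {"linear": [0.034,0.016,0],"delta_rot": [0,0,0],"grip": 0.04},
    {"linear": [0.034,0.016,0],"delta_rot": [0,0,0],"grip": 0.04},
    {"linear": [0.034,0.016,0],"delta_rot": [0,0,0],"grip": 0.04},
    {"linear": [0.034,0.016,0],"delta_rot": [0,0,0],"grip": 0.04},
    {"linear": [0.034,0.016,0],"delta_rot": [0,0,0],"grip": 0.04},
    {"linear": [0.01,0.004,0],"delta_rot": [0,0,0],"grip": 0.04},
    {"linear": [0,0,0],"delta_rot": [0,0,0],"grip": 0.04},
    {"linear": [0,0,0],"delta_rot": [0,0,0],"grip": 0.04},
  ],
)

```text
t: 13.9
tool_pos: [0.6294, 0.0954, 0.1731]
tool_rot: [-2.222, -2.221, 0.002]
contact_force: [-0.3, 0.1, -0.7]
opening: 0.0531
grip_force: 63.3
```

```bash
python3 -c "
from h import *
im,P,Q=look('w8')"
```

```text
held z -13.808995945465195 x [-26.9  27.6] y [-26.2  27.1] 10729
rim [0.6327 0.1029] R 0.0342 2950
pos [0.6294 0.0954 0.1731] rot [-2.222e+00 -2.221e+00  2.000e-03] op 0.0528 gf 63.3 t 13.9 F [-0.2 -0.9 -0.7]
```

Request:
jog_arm(
  steps=[
    {"linear": [0.0075,0.003,0.005],"delta_rot": [0,0,0],"grip": 0.04},
    {"linear": [0,0,0.02],"delta_rot": [0,0,0],"grip": 0.04},
    {"linear": [0,0,0.018],"delta_rot": [0,0,0],"grip": 0.04},
    {"linear": [0,0,0.01],"delta_rot": [0,0,0],"grip": 0.04},
    {"linear": [0,0,0.004],"delta_rot": [0,0,0],"grip": 0.04},
    {"linear": [0,0,0.0015],"delta_rot": [0,0,0],"grip": 0.04},
    {"linear": [0,0,0],"delta_rot": [0,0,0],"grip": 0.04},
    {"linear": [0,0,0],"delta_rot": [0,0,0],"grip": 0.04},
  ],
)

```text
t: 14.75
tool_pos: [0.6336, 0.1038, 0.1158]
tool_rot: [2.221, 2.22, 0.002]
contact_force: [-0.6, -0.1, -1.0]
opening: 0.0527
grip_force: 63.3
```

Request:
jog_arm(
  steps=[
    {"linear": [0,0,0],"delta_rot": [0,0,0],"grip": 0.085},
    {"linear": [0,0,0],"delta_rot": [0,0,0],"grip": 0.085},
    {"linear": [0,0,0],"delta_rot": [0,0,0],"grip": 0.085},
    {"linear": [0,0,0],"delta_rot": [0,0,0],"grip": 0.085},
    {"linear": [0,0,-0.03],"delta_rot": [0,0,0],"grip": 0.085},
    {"linear": [0,0,-0.03],"delta_rot": [0,0,0],"grip": 0.085},
    {"linear": [-0.03,0,-0.03],"delta_rot": [0,0,0],"grip": 0.085},
    {"linear": [-0.03,0,-0.03],"delta_rot": [0,0,0],"grip": 0.085},
    {"linear": [0,0,0],"delta_rot": [0,0,0],"grip": 0.085},
    {"linear": [0,0,0],"delta_rot": [0,0,0],"grip": 0.085},
  ],
)

```text
t: 15.75
tool_pos: [0.6334, 0.0433, 0.2358]
tool_rot: [2.222, 2.219, 0.003]
contact_force: [0.6, 0.6, -0.2]
opening: 0.0849
grip_force: 0.0
```

```bash
python3 -c "
from h import *
im,P,Q=look('w9'); intube(P)"
```

```text
rim [0.6328 0.1027] R 0.0341 2749
pos [0.6334 0.0433 0.2358] rot [2.222 2.219 0.003] op 0.0847 gf 0.0 t 15.8 F [-0.2  0.1 -0.3]
tube z hist [(np.float64(0.023), 807), (np.float64(0.027), 22), (np.float64(0.039), 29), (np.float64(0.043), 89), (np.float64(0.047), 24), (np.float64(0.051), 29), (np.float64(0.059), 2306), (np.float64(0.063), 49)]
plane [-0.     0.006  0.061] 2368
```

Request:
jog_arm(
  steps=[
    {"linear": [-0.02,-0.004,0],"delta_rot": [0,0,0],"grip": 0.085},
    {"linear": [-0.038,-0.008,0],"delta_rot": [0,0,0],"grip": 0.085},
    {"linear": [-0.038,-0.008,0],"delta_rot": [0,0,0],"grip": 0.085},
    {"linear": [-0.038,-0.008,0],"delta_rot": [0,0,0],"grip": 0.085},
    {"linear": [-0.038,-0.008,0],"delta_rot": [0,0,0],"grip": 0.085},
    {"linear": [-0.038,-0.008,0],"delta_rot": [0,0,0],"grip": 0.085},
    {"linear": [-0.038,-0.008,0],"delta_rot": [0,0,0],"grip": 0.085},
    {"linear": [-0.038,-0.008,0.01],"delta_rot": [0,0,0],"grip": 0.085},
    {"linear": [-0.02,-0.004,0.02],"delta_rot": [0,0,0],"grip": 0.085},
    {"linear": [0,0,0],"delta_rot": [0,0,0],"grip": 0.085},
  ],
)

```text
t: 16.8
tool_pos: [0.5661, -0.2623, 0.1989]
tool_rot: [-2.218, -2.212, 0.004]
contact_force: [0.4, 0.6, -1.8]
opening: 0.0851
grip_force: 0.0
```

```bash
python3 -c "
from h import *
im,P,Q=look('w10')
for r in discs(P,im,.012,.022)+discs(P,im,.048,.065,60): print(r)"
```

```text
pos [ 0.5661 -0.2623  0.1989] rot [-2.218 -2.212  0.004] op 0.0851 gf 0.0 t 16.9 F [-0.1  0.7 -0.7]
(746.6, -160.8, [14.5, 85.2], 0.019, [9, 8, 8], [510, 56])
(729.6, -257.7, [62.4, 64.4], 0.0162, [67, 67, 59], [469, 174])
(573.9, -351.9, [55.7, 55.0], 0.0172, [99, 100, 94], [294, 272])
(478.0, -373.9, [57.2, 40.8], 0.0172, [138, 67, 85], [196, 291])
(660.0, -376.4, [25.0, 56.4], 0.0172, [142, 74, 95], [382, 293])
(768.7, -379.9, [55.0, 56.5], 0.0172, [137, 70, 90], [495, 298])
(361.4, -399.1, [9.1, 34.7], 0.0134, [25, 23, 21], [81, 314])
(655.0, -484.0, [6.5, 33.8], 0.017, [45, 44, 39], [368, 386])
(708.6, -136.1, [18.1, 17.7], 0.0516, [70, 80, 105], [487, 15])
```

View pics/w10.png

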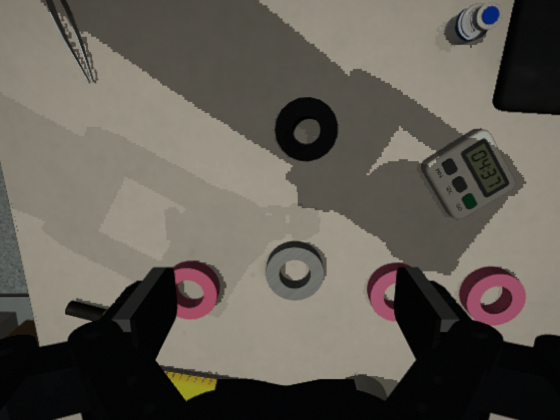

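Ring C is at (294,272), with pink rings close on both sides at (196,291) and (382,293). I turn the tool 90° so the fingers straddle it along Y. The black disc is at (306,129).

Request:
jog_arm(
  steps=[
    {"linear": [0,0,0],"delta_rot": [0,0,8.5],"grip": 0.085},
    {"linear": [0,0,0],"delta_rot": [0,0,8.5],"grip": 0.085},
    {"linear": [0,0,0],"delta_rot": [0,0,8.5],"grip": 0.085},
    {"linear": [0,0,0],"delta_rot": [0,0,8.5],"grip": 0.085},
    {"linear": [0,0,0],"delta_rot": [0,0,8.5],"grip": 0.085},
    {"linear": [0,0,0],"delta_rot": [0,0,8.5],"grip": 0.085},
    {"linear": [0,0,0],"delta_rot": [0,0,8.5],"grip": 0.085},
    {"linear": [0,0,0],"delta_rot": [0,0,8.5],"grip": 0.085},
    {"linear": [0,0,0],"delta_rot": [0,0,8.5],"grip": 0.085},
    {"linear": [0,0,0],"delta_rot": [0,0,8.5],"grip": 0.085},
  ],
)

```text
t: 17.85
tool_pos: [0.5695, -0.2601, 0.2047]
tool_rot: [-3.138, -0.131, 0.0]
contact_force: [0.3, -0.3, -0.1]
opening: 0.085
grip_force: 0.0
```

Request:
jog_arm(
  steps=[
    {"linear": [0,0,0],"delta_rot": [0,0,5],"grip": 0.085},
    {"linear": [0.004,0.044,0],"delta_rot": [0,0,0],"grip": 0.085},
    {"linear": [0.004,0.044,0],"delta_rot": [0,0,0],"grip": 0.085},
    {"linear": [0,0,0.03],"delta_rot": [0,0,0],"grip": 0.085},
    {"linear": [0,0,0.03],"delta_rot": [0,0,0],"grip": 0.085},
    {"linear": [0,0,0],"delta_rot": [0,0,0],"grip": 0.085},
    {"linear": [0,0,0],"delta_rot": [0,0,0],"grip": 0.085},
  ],
)

```text
t: 18.55
tool_pos: [0.5772, -0.3486, 0.1444]
tool_rot: [-3.14, -0.002, 0.002]
contact_force: [-0.2, 0.0, 0.1]
opening: 0.0847
grip_force: 0.0
```

```bash
python3 -c "
from h import *
im,P,Q=look('w11')
for r in discs(P,im,.012,.022): print(r)
im,d,C=load('w10','wrist');P=cloud(C,d);print(P[100:160:6,306].round(3))"
```

```text
pos [ 0.5772 -0.3486  0.1444] rot [-3.14e+00 -2.00e-03  2.00e-03] op 0.0851 gf 0.0 t 18.6 F [ 0.8 -0.1  0.8]
(699.3, -258.3, [19.8, 48.5], 0.016, [127, 129, 122], [145, 12])
(675.3, -376.2, [55.7, 55.3], 0.0175, [110, 50, 63], [327, 53])
(645.5, -487.4, [52.1, 15.5], 0.017, [48, 47, 41], [481, 99])
(574.1, -353.1, [55.6, 55.6], 0.0174, [101, 102, 97], [291, 198])
(586.3, -225.3, [22.2, 8.2], 0.0173, [2, 2, 2], [120, 182])
(558.9, -551.7, [35.9, 7.1], 0.0163, [43, 30, 0], [552, 217])
(470.5, -374.5, [56.6, 55.5], 0.0174, [149, 86, 106], [316, 319])
[[ 0.582 -0.192  0.009]
 [ 0.583 -0.197  0.009]
 [ 0.583 -0.202  0.01 ]
 [ 0.581 -0.205  0.048]
 [ 0.583 -0.213 -0.   ]
 [ 0.583 -0.218 -0.001]
 [ 0.583 -0.223 -0.   ]
 [ 0.583 -0.229 -0.002]
 [ 0.583 -0.233  0.01 ]
 [ 0.583 -0.238  0.01 ]]
```

Request:
jog_arm(
  steps=[
    {"linear": [-0.003,0.0045,0.01],"delta_rot": [0,0,0],"grip": 0.085},
    {"linear": [0,0,0.03],"delta_rot": [0,0,0],"grip": 0.085},
    {"linear": [0,0,0.035],"delta_rot": [0,0,0],"grip": 0.085},
    {"linear": [0,0,0.035],"delta_rot": [0,0,0],"grip": 0.085},
    {"linear": [0,0,0.02],"delta_rot": [0,0,0],"grip": 0.085},
    {"linear": [0,0,0.01],"delta_rot": [0,0,0],"grip": 0.085},
    {"linear": [0,0,0],"delta_rot": [0,0,0],"grip": 0.085},
    {"linear": [0,0,0],"delta_rot": [0,0,0],"grip": 0.085},
  ],
)

```text
t: 19.4
tool_pos: [0.5749, -0.3556, 0.0067]
tool_rot: [3.14, -0.0, 0.004]
contact_force: [-0.1, 0.7, -0.2]
opening: 0.0851
grip_force: 0.0
```

Request:
jog_arm(
  steps=[
    {"linear": [0,0,0],"delta_rot": [0,0,0],"grip": 0.04},
    {"linear": [0,0,0],"delta_rot": [0,0,0],"grip": 0.04},
    {"linear": [0,0,0],"delta_rot": [0,0,0],"grip": 0.04},
    {"linear": [0,0,0],"delta_rot": [0,0,0],"grip": 0.04},
    {"linear": [0,0,0],"delta_rot": [0,0,0],"grip": 0.04},
    {"linear": [0,0,0],"delta_rot": [0,0,0],"grip": 0.04},
  ],
  newtons=60,
)

```text
t: 20.0
tool_pos: [0.5752, -0.3558, 0.0072]
tool_rot: [3.139, -0.0, 0.005]
contact_force: [0.0, 0.6, 5.8]
opening: 0.0529
grip_force: 63.3
```

Request:
jog_arm(
  steps=[
    {"linear": [0,0,-0.01],"delta_rot": [0,0,0],"grip": 0.04},
    {"linear": [0,0,-0.03],"delta_rot": [0,0,0],"grip": 0.04},
    {"linear": [0,0,-0.04],"delta_rot": [0,0,0],"grip": 0.04},
    {"linear": [0,0,-0.04],"delta_rot": [0,0,0],"grip": 0.04},
    {"linear": [0,0,-0.04],"delta_rot": [0,0,0],"grip": 0.04},
    {"linear": [0,-0.02,-0.01],"delta_rot": [0,0,0],"grip": 0.04},
    {"linear": [0.005,-0.035,0],"delta_rot": [0,0,0],"grip": 0.04},
    {"linear": [0.005,-0.035,0],"delta_rot": [0,0,0],"grip": 0.04},
    {"linear": [0.005,-0.035,0],"delta_rot": [0,0,0],"grip": 0.04},
    {"linear": [0.005,-0.035,0],"delta_rot": [0,0,0],"grip": 0.04},
  ],
)

```text
t: 21.0
tool_pos: [0.5934, -0.1932, 0.1748]
tool_rot: [-3.141, 0.001, 0.001]
contact_force: [1.3, -1.5, -1.4]
opening: 0.052
grip_force: 63.0
```

Request:
jog_arm(
  steps=[
    {"linear": [0.005,-0.035,0],"delta_rot": [0,0,0],"grip": 0.04},
    {"linear": [0.005,-0.035,0],"delta_rot": [0,0,0],"grip": 0.04},
    {"linear": [0.005,-0.035,0],"delta_rot": [0,0,0],"grip": 0.04},
    {"linear": [0.005,-0.035,0],"delta_rot": [0,0,0],"grip": 0.04},
    {"linear": [0.005,-0.035,0],"delta_rot": [0,0,0],"grip": 0.04},
    {"linear": [0.005,-0.035,0],"delta_rot": [0,0,0],"grip": 0.04},
    {"linear": [0.005,-0.035,0],"delta_rot": [0,0,0],"grip": 0.04},
    {"linear": [0.003,-0.035,0],"delta_rot": [0,0,0],"grip": 0.04},
    {"linear": [0,-0.015,0],"delta_rot": [0,0,0],"grip": 0.04},
    {"linear": [0,0,0],"delta_rot": [0,0,0],"grip": 0.04},
  ],
)

```text
t: 22.0
tool_pos: [0.6314, 0.1019, 0.1746]
tool_rot: [3.141, 0.004, -0.001]
contact_force: [-0.4, -1.0, -2.1]
opening: 0.0525
grip_force: 63.0
```

```bash
python3 -c "
from h import *
im,P,Q=look('w12')"
```

```text
held z -10.169257622047233 x [-27.8  26.6] y [-26.3  26.3] 10162
rim [0.6329 0.1023] R 0.0342 2862
pos [0.6314 0.1019 0.1746] rot [ 3.141e+00  4.000e-03 -1.000e-03] op 0.0524 gf 63.0 t 22.1 F [ 0.8 -0.9 -1.3]
```

Request:
jog_arm(
  steps=[
    {"linear": [0.002,-0.0007,0.005],"delta_rot": [0,0,0],"grip": 0.04},
    {"linear": [0,0,0.02],"delta_rot": [0,0,0],"grip": 0.04},
    {"linear": [0,0,0.018],"delta_rot": [0,0,0],"grip": 0.04},
    {"linear": [0,0,0.01],"delta_rot": [0,0,0],"grip": 0.04},
    {"linear": [0,0,0.004],"delta_rot": [0,0,0],"grip": 0.04},
    {"linear": [0,0,0],"delta_rot": [0,0,0],"grip": 0.04},
    {"linear": [0,0,0],"delta_rot": [0,0,0],"grip": 0.04},
  ],
)

```text
t: 22.75
tool_pos: [0.6345, 0.1008, 0.1185]
tool_rot: [3.142, -0.001, 0.002]
contact_force: [-0.7, -0.3, -0.6]
opening: 0.0526
grip_force: 63.0
```

Request:
jog_arm(
  steps=[
    {"linear": [0,0,0],"delta_rot": [0,0,0],"grip": 0.085},
    {"linear": [0,0,0],"delta_rot": [0,0,0],"grip": 0.085},
    {"linear": [0,0,0],"delta_rot": [0,0,0],"grip": 0.085},
    {"linear": [0,0,0],"delta_rot": [0,0,0],"grip": 0.085},
    {"linear": [0,0,-0.03],"delta_rot": [0,0,0],"grip": 0.085},
    {"linear": [0,0,-0.03],"delta_rot": [0,0,0],"grip": 0.085},
    {"linear": [-0.03,0,-0.03],"delta_rot": [0,0,0],"grip": 0.085},
    {"linear": [-0.03,0,-0.03],"delta_rot": [0,0,0],"grip": 0.085},
    {"linear": [0,0,0],"delta_rot": [0,0,0],"grip": 0.085},
    {"linear": [0,0,0],"delta_rot": [0,0,0],"grip": 0.085},
  ],
)

```text
t: 23.75
tool_pos: [0.5743, 0.1011, 0.2393]
tool_rot: [-3.141, 0.0, -0.005]
contact_force: [0.6, -0.3, -0.4]
opening: 0.085
grip_force: 0.0
```

```bash
python3 -c "
from h import *
im,P,Q=look('w13'); intube(P)
im,d,C=snap('scene','scene1.png')
for r in discs(cloud(C,d),im,.012,.022,60): print(r)
cv2.imwrite('pics/crop2.png',cv2.resize(im[235:275,320:370,::-1],None,fx=8,fy=8))"
```

```text
rim [0.6326 0.1024] R 0.0341 2720
pos [0.5743 0.1011 0.2393] rot [-3.141  0.    -0.005] op 0.085 gf 0.0 t 23.8 F [ 0.6 -0.1 -0.3]
tube z hist [(np.float64(0.023), 755), (np.float64(0.027), 40), (np.float64(0.059), 170), (np.float64(0.063), 33), (np.float64(0.067), 31), (np.float64(0.071), 22), (np.float64(0.075), 649), (np.float64(0.079), 1859)]
plane [-0.    -0.001  0.079] 2496
(728.5, -260.3, [64.2, 63.3], 0.0188, [140, 140, 130], [376, 230])
(781.8, -378.6, [26.2, 51.0], 0.0189, [165, 107, 123], [421, 230])
(750.6, -384.0, [23.0, 49.7], 0.0191, [155, 95, 112], [419, 239])
(655.8, -371.1, [50.6, 21.5], 0.0182, [152, 93, 109], [406, 261])
(467.8, -375.7, [55.6, 53.0], 0.0182, [163, 100, 119], [385, 312])
(46.9, -67.8, [69.4, 29.7], 0.0156, [55, 25, 20], [190, 405])
```

View pics/crop2.png

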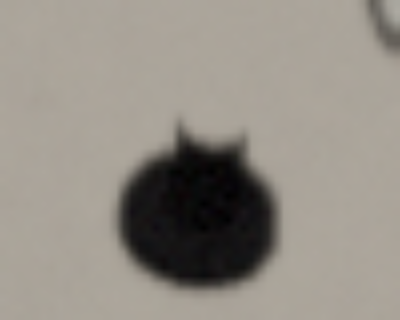

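Three rings are stacked flat, with the top at 80 mm = 26+3·18. No grey ring is left on the bench. Now the end disc; its knob looks like a hollow cylinder.

Request:
jog_arm(
  steps=[
    {"linear": [0.002,0.02,0],"delta_rot": [0,0,0],"grip": 0.085},
    {"linear": [0.003,0.04,0],"delta_rot": [0,0,0],"grip": 0.085},
    {"linear": [0.003,0.04,0],"delta_rot": [0,0,0],"grip": 0.085},
    {"linear": [0.003,0.04,0],"delta_rot": [0,0,0],"grip": 0.085},
    {"linear": [0.003,0.04,0],"delta_rot": [0,0,0],"grip": 0.085},
    {"linear": [0.003,0.04,0],"delta_rot": [0,0,0],"grip": 0.085},
    {"linear": [0.003,0.04,0.01],"delta_rot": [0,0,0],"grip": 0.085},
    {"linear": [0.003,0.04,0.02],"delta_rot": [0,0,0],"grip": 0.085},
    {"linear": [0.003,0.02,0.02],"delta_rot": [0,0,0],"grip": 0.085},
    {"linear": [0,0,0],"delta_rot": [0,0,0],"grip": 0.085},
  ],
)

```text
t: 24.85
tool_pos: [0.5974, -0.2209, 0.1812]
tool_rot: [-3.138, 0.006, 0.014]
contact_force: [-0.5, 1.2, -0.5]
opening: 0.0849
grip_force: 0.0
```

```bash
cat > disc.py <<'E'
from h import *
import sys
im,P,Q=look(sys.argv[1]); z=np.load('pics/'+sys.argv[1]+'.npz'); C=cam('wrist',dict(tool_pos=z['pos'],tool_rot=z['rot']))
m=((P[...,2]>.006)&(P[...,2]<.013)&(np.hypot(P[...,0]-.584,P[...,1]+.214)<.06)).astype(np.uint8)
m=cv2.morphologyEx(m,cv2.MORPH_OPEN,np.ones((3,3))); n,l,s,c=cv2.connectedComponentsWithStats(m);k=1+s[1:,4].argmax()
q=P[l==k]; print("disc",cv2.minEnclosingCircle((q[:,:2]*1000).astype(np.float32)),np.median(q[:,2]),s[k])
kn=(P[...,2]>.02)&(P[...,2]<.075)&(np.hypot(P[...,0]-.584,P[...,1]+.214)<.03); r=P[kn]; print("knob",kn.sum(),np.percentile(r,[2,50,98],axis=0).round(4) if kn.sum() else '')
t=r[r[:,2]>r[:,2].max()-.004]; print("top",r[:,2].max().round(4),t.min(0).round(4),t.max(0).round(4))
E
python3 disc.py w14
```

```text
pos [ 0.5974 -0.2209  0.1812] rot [-3.138  0.006  0.014] op 0.0851 gf 0.0 t 24.9 F [0.6 0.8 0.5]
disc ((583.8264770507812, -217.6376953125), 27.902687072753906) 0.00948607769021198 [ 252  166   63   61 2444]
knob 359 [[ 0.5866 -0.229   0.0211]
 [ 0.5943 -0.2184  0.0418]
 [ 0.5958 -0.207   0.0587]]
top 0.0603 [ 0.5868 -0.229   0.0564] [ 0.5957 -0.2066  0.0603]
```

View pics/w14.png

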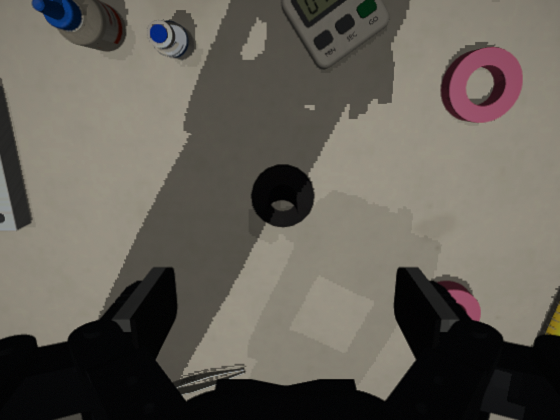

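The disc is at (283,195), with plate centre (0.5838, −0.2176) and knob top at 60 mm. I grasp it by the knob.

Request:
jog_arm(
  steps=[
    {"linear": [-0.0136,-0.0033,0.01],"delta_rot": [0,0,0],"grip": 0.06},
    {"linear": [0,0,0.03],"delta_rot": [0,0,0],"grip": 0.06},
    {"linear": [0,0,0.04],"delta_rot": [0,0,0],"grip": 0.06},
    {"linear": [0,0,0.035],"delta_rot": [0,0,0],"grip": 0.06},
    {"linear": [0,0,0.025],"delta_rot": [0,0,0],"grip": 0.06},
    {"linear": [0,0,0.008],"delta_rot": [0,0,0],"grip": 0.06},
    {"linear": [0,0,0],"delta_rot": [0,0,0],"grip": 0.06},
    {"linear": [0,0,0],"delta_rot": [0,0,0],"grip": 0.06},
  ],
)

```text
t: 25.7
tool_pos: [0.5877, -0.2159, 0.0417]
tool_rot: [3.14, 0.001, 0.004]
contact_force: [0.1, 0.4, 0.8]
opening: 0.06
grip_force: 0.0
```

Request:
jog_arm(
  steps=[
    {"linear": [0,0,0],"delta_rot": [0,0,0],"grip": 0.01},
    {"linear": [0,0,0],"delta_rot": [0,0,0],"grip": 0.01},
    {"linear": [0,0,0],"delta_rot": [0,0,0],"grip": 0.01},
    {"linear": [0,0,0],"delta_rot": [0,0,0],"grip": 0.01},
    {"linear": [0,0,0],"delta_rot": [0,0,0],"grip": 0.01},
    {"linear": [0,0,0],"delta_rot": [0,0,0],"grip": 0.01},
    {"linear": [0,0,0],"delta_rot": [0,0,0],"grip": 0.01},
    {"linear": [0,0,0],"delta_rot": [0,0,0],"grip": 0.01},
  ],
  newtons=60,
)

```text
t: 26.5
tool_pos: [0.5873, -0.2164, 0.0415]
tool_rot: [3.14, -0.001, 0.004]
contact_force: [-0.9, -0.6, 6.8]
opening: 0.0219
grip_force: 58.6
```

Request:
jog_arm(
  steps=[
    {"linear": [0,0,-0.01],"delta_rot": [0,0,0],"grip": 0.01},
    {"linear": [0,0,-0.03],"delta_rot": [0,0,0],"grip": 0.01},
    {"linear": [0,0,-0.035],"delta_rot": [0,0,0],"grip": 0.01},
    {"linear": [0,0,-0.035],"delta_rot": [0,0,0],"grip": 0.01},
    {"linear": [0,0,-0.035],"delta_rot": [0,0,0],"grip": 0.01},
    {"linear": [0.003,-0.02,-0.01],"delta_rot": [0,0,0],"grip": 0.01},
    {"linear": [0.005,-0.035,0],"delta_rot": [0,0,0],"grip": 0.01},
    {"linear": [0.005,-0.035,0],"delta_rot": [0,0,0],"grip": 0.01},
    {"linear": [0.005,-0.035,0],"delta_rot": [0,0,0],"grip": 0.01},
    {"linear": [0.005,-0.035,0],"delta_rot": [0,0,0],"grip": 0.01},
  ],
)

```text
t: 27.5
tool_pos: [0.6088, -0.0543, 0.1946]
tool_rot: [-3.141, 0.001, 0.001]
contact_force: [0.8, -0.9, -1.0]
opening: 0.0217
grip_force: 58.9
```

Request:
jog_arm(
  steps=[
    {"linear": [0.005,-0.035,0],"delta_rot": [0,0,0],"grip": 0.01},
    {"linear": [0.005,-0.035,0],"delta_rot": [0,0,0],"grip": 0.01},
    {"linear": [0.005,-0.035,0],"delta_rot": [0,0,0],"grip": 0.01},
    {"linear": [0.005,-0.03,0],"delta_rot": [0,0,0],"grip": 0.01},
    {"linear": [0.005,-0.023,0],"delta_rot": [0,0,0],"grip": 0.01},
    {"linear": [0,0,0],"delta_rot": [0,0,0],"grip": 0.01},
    {"linear": [0,0,0],"delta_rot": [0,0,0],"grip": 0.01},
  ],
)

```text
t: 28.2
tool_pos: [0.6339, 0.1024, 0.1944]
tool_rot: [3.141, 0.001, -0.002]
contact_force: [-0.3, -0.9, -0.8]
opening: 0.0218
grip_force: 59.0
```

```bash
cat > hd.py <<'E'
from h import *
import sys
im,P,Q=look(sys.argv[1])
m=(abs(Q[...,0])<45)&(abs(Q[...,1])<32)&(Q[...,2]>20)&(Q[...,2]<50); q=Q[m]
h,b=np.histogram(q[:,2],bins=np.arange(20,51)); zz=b[h.argmax()]+.5; t=q[abs(q[:,2]-zz)<2]
print("plate z",zz,len(t),"bbox",t.min(0).round(1),t.max(0).round(1),cv2.minEnclosingCircle(t[:,:2].astype(np.float32)))
print(np.linalg.lstsq(np.c_[t[:,:2],np.ones(len(t))],t[:,2],rcond=None)[0].round(3))
E
python3 hd.py w15
```

```text
rim [0.6329 0.1023] R 0.0343 1831
pos [0.6339 0.1024 0.1944] rot [ 3.141e+00  1.000e-03 -2.000e-03] op 0.0216 gf 59.0 t 28.2 F [ 0.6 -0.6 -0.3]
plate z 31.5 5029 bbox [-31.6 -27.1  29.5] [24.4 28.2 33.5] ((-3.5583267211914062, 0.4549616873264313), 28.102298736572266)
[ 2.0000e-03 -7.0000e-03  3.1948e+01]
```

View pics/w15.png

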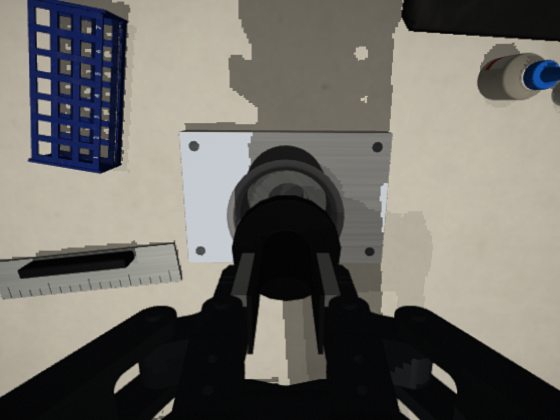

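Request:
jog_arm(
  steps=[
    {"linear": [0.0025,-0.0006,0.005],"delta_rot": [0,0,0],"grip": 0.01},
    {"linear": [0,0,0.015],"delta_rot": [0,0,0],"grip": 0.01},
    {"linear": [0,0,0.015],"delta_rot": [0,0,0],"grip": 0.01},
    {"linear": [0,0,0.008],"delta_rot": [0,0,0],"grip": 0.01},
    {"linear": [0,0,0],"delta_rot": [0,0,0],"grip": 0.01},
    {"linear": [0,0,0],"delta_rot": [0,0,0],"grip": 0.01},
  ],
)

```text
t: 28.85
tool_pos: [0.6366, 0.1027, 0.1512]
tool_rot: [3.142, -0.001, -0.002]
contact_force: [-0.2, 0.1, -1.0]
opening: 0.0217
grip_force: 58.9
```

Request:
jog_arm(
  steps=[
    {"linear": [0,0,0.004],"delta_rot": [0,0,0],"grip": 0.01},
    {"linear": [0,0,0.003],"delta_rot": [0,0,0],"grip": 0.01},
    {"linear": [0,0,0.003],"delta_rot": [0,0,0],"grip": 0.01},
    {"linear": [0,0,0],"delta_rot": [0,0,0],"grip": 0.01},
  ],
)

```text
t: 29.25
tool_pos: [0.6366, 0.1029, 0.1413]
tool_rot: [3.142, -0.0, -0.001]
contact_force: [-0.3, -0.8, -1.4]
opening: 0.0218
grip_force: 58.9
```

Request:
jog_arm(
  steps=[
    {"linear": [0,0,0.004],"delta_rot": [0,0,0],"grip": 0.01},
    {"linear": [0,0,0.004],"delta_rot": [0,0,0],"grip": 0.01},
    {"linear": [0,0,0.004],"delta_rot": [0,0,0],"grip": 0.01},
    {"linear": [0,0,0.003],"delta_rot": [0,0,0],"grip": 0.01},
    {"linear": [0,0,0.002],"delta_rot": [0,0,0],"grip": 0.01},
    {"linear": [0,0,0],"delta_rot": [0,0,0],"grip": 0.01},
    {"linear": [0,0,0],"delta_rot": [0,0,0],"grip": 0.01},
  ],
)

```text
t: 29.95
tool_pos: [0.6369, 0.1029, 0.1249]
tool_rot: [3.142, -0.0, 0.0]
contact_force: [0.2, -0.1, -0.8]
opening: 0.022
grip_force: 58.9
```

Request:
jog_arm(
  steps=[
    {"linear": [0,0,0],"delta_rot": [0,0,0],"grip": 0.033},
    {"linear": [0,0,0],"delta_rot": [0,0,0],"grip": 0.033},
    {"linear": [0,0,0],"delta_rot": [0,0,0],"grip": 0.033},
    {"linear": [0,0,0],"delta_rot": [0,0,0],"grip": 0.033},
    {"linear": [0,0,-0.015],"delta_rot": [0,0,0],"grip": 0.04},
    {"linear": [0,0,-0.025],"delta_rot": [0,0,0],"grip": 0.04},
    {"linear": [0,0,-0.035],"delta_rot": [0,0,0],"grip": 0.06},
    {"linear": [0,0,-0.035],"delta_rot": [0,0,0],"grip": 0.06},
    {"linear": [0,0,0],"delta_rot": [0,0,0],"grip": 0.06},
    {"linear": [0,0,0],"delta_rot": [0,0,0],"grip": 0.06},
  ],
)

```text
t: 30.95
tool_pos: [0.6378, 0.1029, 0.2377]
tool_rot: [-3.141, 0.0, -0.007]
contact_force: [-0.2, -0.4, 0.1]
opening: 0.06
grip_force: 0.0
```

```bash
cat > chk.py <<'E'
from h import *
import sys
im,P,Q=look(sys.argv[1]); r=np.hypot(P[...,0]-.6327,P[...,1]-.1026)
k=P[(r<.018)&(P[...,2]>.118)&(P[...,2]<.17)]; print("knob top",np.percentile(k[:,2],98) if len(k) else None, k.min(0).round(4) if len(k) else '',k.max(0).round(4) if len(k) else '')
p=P[(r<.027)&(r>.013)&(P[...,2]>.08)&(P[...,2]<.105)]; print("plate",len(p),np.median(p[:,2]) if len(p) else '',np.linalg.lstsq(np.c_[p[:,:2]-[.6327,.1026],np.ones(len(p))],p[:,2],rcond=None)[0].round(3))
E
python3 chk.py w16
```

```text
rim [0.6327 0.1023] R 0.0339 2276
pos [0.6378 0.1029 0.2377] rot [-3.141  0.    -0.007] op 0.0602 gf 0.0 t 31.0 F [ 0.  -0.1 -1.2]
knob top 0.13923104020989605 [0.6349 0.0902 0.1181] [0.6455 0.1137 0.1403]
plate 2523 0.08944124418764082 [0.002 0.    0.089]
```

The disc is seated: plate top at 90 mm, level, knob top at 140 mm. For the straightedge I wind the wrist back so that the half turn stays within the last joint's range.

Request:
jog_arm(
  steps=[
    {"linear": [0,0,-0.01],"delta_rot": [0,0,-8.5],"grip": 0.085},
    {"linear": [0,0,0],"delta_rot": [0,0,-8.5],"grip": 0.085},
    {"linear": [0,0,0],"delta_rot": [0,0,-8.5],"grip": 0.085},
    {"linear": [0,0,0],"delta_rot": [0,0,-8.5],"grip": 0.085},
    {"linear": [0,0,0],"delta_rot": [0,0,-8.5],"grip": 0.085},
    {"linear": [0,0,0],"delta_rot": [0,0,-8.5],"grip": 0.085},
    {"linear": [0,0,0],"delta_rot": [0,0,-8.5],"grip": 0.085},
    {"linear": [0,0,0],"delta_rot": [0,0,-8.5],"grip": 0.085},
    {"linear": [0,0,0],"delta_rot": [0,0,-8.5],"grip": 0.085},
    {"linear": [0,0,0],"delta_rot": [0,0,-8.5],"grip": 0.085},
  ],
)

```text
t: 32.0
tool_pos: [0.6359, 0.1028, 0.2426]
tool_rot: [-2.308, -2.127, 0.005]
contact_force: [0.7, 0.1, 0.4]
opening: 0.0851
grip_force: 0.0
```

Request:
jog_arm(
  steps=[
    {"linear": [0,0,0],"delta_rot": [0,0,-8.5],"grip": 0.085},
    {"linear": [0,0,0],"delta_rot": [0,0,-8.5],"grip": 0.085},
    {"linear": [0,0,0],"delta_rot": [0,0,-8.5],"grip": 0.085},
    {"linear": [0,0,0],"delta_rot": [0,0,-8.5],"grip": 0.085},
    {"linear": [0,0,0],"delta_rot": [0,0,-8.5],"grip": 0.085},
    {"linear": [0,0,0],"delta_rot": [0,0,-8.5],"grip": 0.085},
    {"linear": [0,0,0],"delta_rot": [0,0,-8.5],"grip": 0.085},
    {"linear": [0,0,0],"delta_rot": [0,0,-8.5],"grip": 0.085},
    {"linear": [0,0,0],"delta_rot": [0,0,-8.5],"grip": 0.085},
    {"linear": [0,0,0],"delta_rot": [0,0,-8.5],"grip": 0.085},
  ],
)

```text
t: 33.0
tool_pos: [0.6359, 0.1028, 0.2426]
tool_rot: [-0.264, -3.127, 0.001]
contact_force: [0.5, 0.6, -0.9]
opening: 0.0851
grip_force: 0.0
```

Request:
jog_arm(
  steps=[
    {"linear": [0,0,0],"delta_rot": [0,0,-8.5],"grip": 0.085},
    {"linear": [0,0,0],"delta_rot": [0,0,-8.5],"grip": 0.085},
    {"linear": [0,0,0],"delta_rot": [0,0,-8.5],"grip": 0.085},
    {"linear": [0,0,0],"delta_rot": [0,0,-8.5],"grip": 0.085},
    {"linear": [0,0,0],"delta_rot": [0,0,-8.5],"grip": 0.085},
    {"linear": [0,0,0],"delta_rot": [0,0,-8.5],"grip": 0.085},
    {"linear": [0,0,0],"delta_rot": [0,0,-8.5],"grip": 0.085},
    {"linear": [0,0,0],"delta_rot": [0,0,-8.5],"grip": 0.085},
    {"linear": [0,0,0],"delta_rot": [0,0,-8.5],"grip": 0.085},
    {"linear": [0,0,0],"delta_rot": [0,0,-8.5],"grip": 0.085},
  ],
)

```text
t: 34.0
tool_pos: [0.6359, 0.1028, 0.2426]
tool_rot: [1.918, -2.484, -0.003]
contact_force: [0.9, 0.6, -1.2]
opening: 0.0849
grip_force: 0.0
```

```bash
cat > st.py <<'E'
from h import *
o=ctrl.get_obs(); R=Ro.from_rotvec(o["tool_rot"]).as_matrix(); print(o["t"],o["tool_pos"].round(4),"yaw",np.degrees(np.arctan2(R[1,1],R[0,1])).round(2),"q6",np.degrees(o["q"][5]).round(1),"q1",np.degrees(o["q"][0]).round(1),"tilt",R[:,2].round(4))
E
python3 st.py
```

```text
34.0 [0.6359 0.1028 0.2426] yaw 165.33 q6 -162.8 q1 2.6 tilt [-3.7e-03 -2.0e-04 -1.0e+00]
```

Request:
jog_arm(
  steps=[
    {"linear": [-0.025,0.029,0],"delta_rot": [0,0,0],"grip": 0.085},
    {"linear": [-0.025,0.029,0],"delta_rot": [0,0,0],"grip": 0.085},
    {"linear": [-0.025,0.029,0],"delta_rot": [0,0,0],"grip": 0.085},
    {"linear": [-0.025,0.029,0],"delta_rot": [0,0,0],"grip": 0.085},
    {"linear": [0,0,0],"delta_rot": [0,0,-7],"grip": 0.085},
    {"linear": [0,0,0],"delta_rot": [0,0,-7],"grip": 0.085},
    {"linear": [0,0,0],"delta_rot": [0,0,-7],"grip": 0.085},
    {"linear": [0,0,0],"delta_rot": [0,0,0],"grip": 0.085},
    {"linear": [0,0,0],"delta_rot": [0,0,0],"grip": 0.085},
  ],
)

```text
t: 34.9
tool_pos: [0.5502, 0.2293, 0.2435]
tool_rot: [2.33, -2.104, -0.002]
contact_force: [0.5, -1.1, -0.1]
opening: 0.0852
grip_force: 0.0
```

```bash
python3 st.py; cat > se.py <<'E'
from h import *
import sys
im,P,Q=look(sys.argv[1]); 
m=((P[...,2]>.0025)&(P[...,2]<.03)&(P[...,0]<.62)&(P[...,0]>.46)&(P[...,1]>float(sys.argv[2]))&(P[...,1]<.45)).astype(np.uint8)
m=cv2.morphologyEx(m,cv2.MORPH_OPEN,np.ones((3,3))); n,l,s,c=cv2.connectedComponentsWithStats(m)
for k in range(1,n):
    if s[k,4]>400:
        q=P[l==k]; r=q[q[:,2]>.018]; print("obj",cv2.minAreaRect((q[:,:2]*1000).astype(np.float32)),s[k].tolist())
        if len(r)>50: print(" rib",cv2.minAreaRect((r[:,:2]*1000).astype(np.float32)),np.median(r[:,2]))
E
python3 se.py w17 0.2
```

```text
34.9 [0.5502 0.2293 0.2435] yaw -174.17 q6 -170.4 q1 15.5 tilt [-2.2e-03 -6.0e-04 -1.0e+00]
rim [0.6322 0.1061] R 0.0316 1531
pos [0.5502 0.2293 0.2435] rot [ 2.330e+00 -2.104e+00 -2.000e-03] op 0.085 gf 0.0 t 35.0 F [ 0.6 -0.1 -0.8]
obj ((540.4922485351562, 297.00457763671875), (40.044647216796875, 179.99334716796875), 6.263726234436035) [268, 148, 39, 156, 5692]
 rib ((553.5438842773438, 297.3240051269531), (10.040806770324707, 98.944580078125), 6.33335018157959) 0.02435433448529789
obj ((539.9583740234375, 442.2408752441406), (15.346405029296875, 159.8918914794922), 89.97905731201172) [208, 334, 136, 25, 1917]
```

Request:
jog_arm(
  steps=[
    {"linear": [-0.034,-0.0055,0],"delta_rot": [0,0,-0.5],"grip": 0.045},
    {"linear": [-0.034,-0.0052,0],"delta_rot": [0,0,0],"grip": 0.045},
    {"linear": [0,0,0.035],"delta_rot": [0,0,0],"grip": 0.045},
    {"linear": [0,0,0.04],"delta_rot": [0,0,0],"grip": 0.045},
    {"linear": [0,0,0.04],"delta_rot": [0,0,0],"grip": 0.045},
    {"linear": [0,0,0.035],"delta_rot": [0,0,0],"grip": 0.045},
    {"linear": [0,0,0.03],"delta_rot": [0,0,0],"grip": 0.045},
    {"linear": [0,0,0],"delta_rot": [0,0,0],"grip": 0.045},
    {"linear": [0,0,0],"delta_rot": [0,0,0],"grip": 0.045},
  ],
)

```text
t: 35.85
tool_pos: [0.5538, 0.2981, 0.0647]
tool_rot: [2.342, -2.093, -0.001]
contact_force: [-0.1, 0.9, 1.1]
opening: 0.0451
grip_force: 0.0
```

```bash
python3 st.py; python3 se.py w18 0.2
```

```text
35.85 [0.5538 0.2981 0.0647] yaw -173.58 q6 -164.9 q1 21.5 tilt [-1.1e-03 -4.0e-04 -1.0e+00]
pos [0.5538 0.2981 0.0647] rot [ 2.342e+00 -2.093e+00 -1.000e-03] op 0.0448 gf 0.0 t 35.9 F [ 0.7 -0.   0. ]
obj ((540.613525390625, 297.27734375), (40.103782653808594, 180.23956298828125), 6.274938106536865) [274, 60, 78, 299, 20751]
 rib ((553.6436157226562, 298.3158264160156), (10.039070129394531, 99.82100677490234), 6.313268184661865) 0.02435611392607967
```

Request:
jog_arm(
  steps=[
    {"linear": [0,0,0.025],"delta_rot": [0,0,0],"grip": 0.045},
    {"linear": [0,0,0.02],"delta_rot": [0,0,0],"grip": 0.045},
    {"linear": [0,0,0.009],"delta_rot": [0,0,0],"grip": 0.045},
    {"linear": [0,0,0],"delta_rot": [0,0,0],"grip": 0.045},
    {"linear": [0,0,0],"delta_rot": [0,0,0],"grip": 0.02},
    {"linear": [0,0,0],"delta_rot": [0,0,0],"grip": 0.005},
    {"linear": [0,0,0],"delta_rot": [0,0,0],"grip": 0.003},
    {"linear": [0,0,0],"delta_rot": [0,0,0],"grip": 0.003},
    {"linear": [0,0,0],"delta_rot": [0,0,0],"grip": 0.003},
    {"linear": [0,0,0],"delta_rot": [0,0,0],"grip": 0.003},
  ],
  newtons=80,
)

```text
t: 36.9
tool_pos: [0.5553, 0.2988, 0.0129]
tool_rot: [-2.342, 2.09, -0.002]
contact_force: [-0.3, 0.1, 6.7]
opening: 0.008
grip_force: 80.6
```

Request:
jog_arm(
  steps=[
    {"linear": [0,0,-0.01],"delta_rot": [0,0,0],"grip": 0.003},
    {"linear": [0,0,-0.03],"delta_rot": [0,0,0],"grip": 0.003},
    {"linear": [0,0,-0.04],"delta_rot": [0,0,0],"grip": 0.003},
    {"linear": [0,0,-0.04],"delta_rot": [0,0,0],"grip": 0.003},
    {"linear": [0,0,-0.04],"delta_rot": [0,0,0],"grip": 0.003},
    {"linear": [0,0,-0.02],"delta_rot": [0,0,0],"grip": 0.003},
    {"linear": [0,0,0],"delta_rot": [0,0,5],"grip": 0.003},
    {"linear": [0,0,0],"delta_rot": [0,0,8.4],"grip": 0.003},
    {"linear": [0,0,0],"delta_rot": [0,0,8.4],"grip": 0.003},
    {"linear": [0,0,0],"delta_rot": [0,0,8.4],"grip": 0.003},
  ],
)

```text
t: 37.9
tool_pos: [0.5535, 0.298, 0.1906]
tool_rot: [1.709, -2.635, -0.0]
contact_force: [0.4, -1.0, -1.7]
opening: 0.0073
grip_force: 79.5
```

Request:
jog_arm(
  steps=[
    {"linear": [0,0,0],"delta_rot": [0,0,8.4],"grip": 0.003},
    {"linear": [0,0,0],"delta_rot": [0,0,8.4],"grip": 0.003},
    {"linear": [0,0,0],"delta_rot": [0,0,8.4],"grip": 0.003},
    {"linear": [0,0,0],"delta_rot": [0,0,8.4],"grip": 0.003},
    {"linear": [0,0,0],"delta_rot": [0,0,8.4],"grip": 0.003},
    {"linear": [0,0,0],"delta_rot": [0,0,8.4],"grip": 0.003},
    {"linear": [0,0,0],"delta_rot": [0,0,8.4],"grip": 0.003},
    {"linear": [0,0,0],"delta_rot": [0,0,8.4],"grip": 0.003},
    {"linear": [0,0,0],"delta_rot": [0,0,8.4],"grip": 0.003},
    {"linear": [0,0,0],"delta_rot": [0,0,8.4],"grip": 0.003},
  ],
)

```text
t: 38.9
tool_pos: [0.5534, 0.298, 0.1904]
tool_rot: [-0.493, -3.102, 0.001]
contact_force: [-0.0, 0.0, -2.1]
opening: 0.0075
grip_force: 79.5
```

Request:
jog_arm(
  steps=[
    {"linear": [0,0,0],"delta_rot": [0,0,8.4],"grip": 0.003},
    {"linear": [0,0,0],"delta_rot": [0,0,8.4],"grip": 0.003},
    {"linear": [0,0,0],"delta_rot": [0,0,8.4],"grip": 0.003},
    {"linear": [0,0,0],"delta_rot": [0,0,8.4],"grip": 0.003},
    {"linear": [0,0,0],"delta_rot": [0,0,8.4],"grip": 0.003},
    {"linear": [0,0,0],"delta_rot": [0,0,8.4],"grip": 0.003},
    {"linear": [0,0,0],"delta_rot": [0,0,8.4],"grip": 0.003},
    {"linear": [0,0,0],"delta_rot": [0,0,8.4],"grip": 0.003},
    {"linear": [0,0,0],"delta_rot": [0,0,4.8],"grip": 0.003},
    {"linear": [0,0,0],"delta_rot": [0,0,0],"grip": 0.003},
  ],
)

```text
t: 39.9
tool_pos: [0.5535, 0.298, 0.1905]
tool_rot: [-2.215, -2.227, 0.001]
contact_force: [0.6, -0.1, -2.4]
opening: 0.0074
grip_force: 79.5
```

```bash
python3 st.py; cat > hse.py <<'E'
from h import *
import sys
im,P,Q=look(sys.argv[1])
m=((abs(Q[...,0])<110)&(abs(Q[...,1])<45)&(Q[...,2]>-20)&(Q[...,2]<25)).astype(np.uint8); m[300:]=0
# plate top: dominant tool-z
q=Q[m>0]; h,b=np.histogram(q[:,2],bins=np.arange(-20,26)); zz=b[h.argmax()]+.5
t=q[abs(q[:,2]-zz)<3.5]; print("plate tool z",zz,len(t),np.linalg.lstsq(np.c_[t[:,:2],np.ones(len(t))],t[:,2],rcond=None)[0].round(4))
far=t[t[:,0]>10]; print("x max",np.percentile(t[:,0],99.8).round(1),"rect",cv2.minAreaRect(t[:,:2].astype(np.float32)))
for x in range(15,95,15):
    s=t[abs(t[:,0]-x)<4]; print(x,np.percentile(s[:,1],[.5,99.5]).round(1) if len(s) else '')
E
python3 hse.py w19
```

```text
39.9 [0.5535 0.298  0.1905] yaw 0.29 q6 21.2 q1 21.5 tilt [-1.e-03 -4.e-04 -1.e+00]
held z -11.536074800625613 x [-45.4  49.6] y [-13.9  14.5] 5297
pos [0.5535 0.298  0.1905] rot [-2.215e+00 -2.227e+00  1.000e-03] op 0.0074 gf 79.5 t 40.0 F [ 0.6  0.7 -2.1]
plate tool z 8.5 19142 [-2.2000e-03 -7.0000e-04  8.5036e+00]
x max 89.9 rect ((36.454524993896484, 13.72378921508789), (107.66925811767578, 40.13168716430664), 0.10563257336616516)
15 [-6.1 33.4]
30 [-6.2 33.4]
45 [-6.2 33.4]
60 [-6.  33.4]
75 [-6.2 33.4]
90 [-6.  33.4]
```

View pics/w19.png

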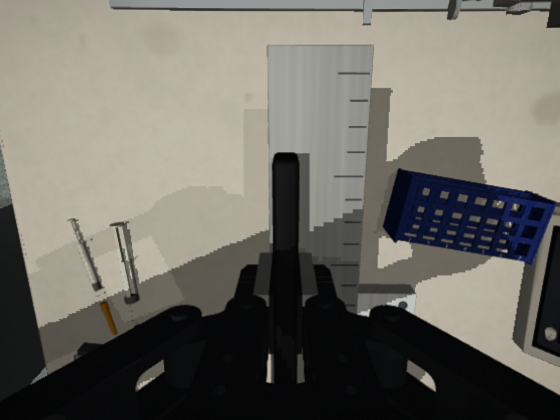

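Request:
jog_arm(
  steps=[
    {"linear": [-0.02,-0.004,0],"delta_rot": [0,0,0.3],"grip": 0.003},
    {"linear": [-0.035,-0.007,0],"delta_rot": [0,0,0],"grip": 0.003},
    {"linear": [-0.035,-0.007,0],"delta_rot": [0,0,0],"grip": 0.003},
    {"linear": [-0.035,-0.007,0],"delta_rot": [0,0,0],"grip": 0.003},
    {"linear": [-0.035,-0.007,0],"delta_rot": [0,0,0],"grip": 0.003},
    {"linear": [-0.034,-0.006,0],"delta_rot": [0,0,0],"grip": 0.003},
    {"linear": [0,0,0],"delta_rot": [0,0,0],"grip": 0.003},
    {"linear": [0,0,0],"delta_rot": [0,0,0],"grip": 0.003},
  ],
)

```text
t: 40.75
tool_pos: [0.516, 0.1038, 0.1909]
tool_rot: [-2.222, -2.221, -0.001]
contact_force: [0.4, -0.2, -2.0]
opening: 0.0074
grip_force: 79.5
```

```bash
cat > gap.py <<'E'
from h import *
import sys
im,P,Q=look(sys.argv[1]); hz=float(sys.argv[2]) # plate top z world
# block front top edge & end from depth (z~.02), plate edge from depth
b=(abs(P[...,2]-.0197)<.003)&(P[...,0]>.54)&(P[...,0]<.69)
pl=(abs(P[...,2]-hz)<.002)&(P[...,0]<.6)&(P[...,0]>.47)&(abs(P[...,1]-.11)<.15)
for n,m in (("block",b),("plate",pl)):
    q=P[m]; print(n,len(q),"ymin/max",np.percentile(q[:,1],[.3,99.7]).round(4))
    for y in np.arange(.0,.24,.02):
        s=q[abs(q[:,1]-y)<.004]
        if len(s)>8: print("  y %.2f x %.4f %.4f"%(y,*np.percentile(s[:,0],[1,99])))
E
python3 st.py; python3 gap.py w20 .182
```

```text
40.75 [0.516  0.1038 0.1909] yaw -0.04 q6 3.3 q1 3.3 tilt [ 2.e-04  5.e-04 -1.e+00]
held z -11.543955813033861 x [-45.3  49.6] y [-13.8  15.3] 5295
rim [0.6324 0.1027] R 0.0334 3460
pos [0.516  0.1038 0.1909] rot [-2.222e+00 -2.221e+00 -1.000e-03] op 0.0075 gf 79.5 t 40.8 F [-0.  -0.3 -2.1]
block 13775 ymin/max [0.0133 0.1923]
  y 0.02 x 0.5865 0.6738
  y 0.04 x 0.5858 0.6402
  y 0.06 x 0.5856 0.6264
  y 0.08 x 0.5854 0.6089
  y 0.10 x 0.5856 0.5990
  y 0.12 x 0.5853 0.6052
  y 0.14 x 0.5863 0.6765
  y 0.16 x 0.5863 0.6765
  y 0.18 x 0.5862 0.6766
plate 19265 ymin/max [0.0448 0.1938]
  y 0.04 x 0.5099 0.5256
  y 0.06 x 0.5096 0.5244
  y 0.08 x 0.5443 0.5496
  y 0.10 x 0.5357 0.5493
  y 0.12 x 0.5099 0.5492
  y 0.14 x 0.5097 0.5492
  y 0.16 x 0.5103 0.5491
  y 0.18 x 0.5102 0.5491
```

Request:
jog_arm(
  steps=[
    {"linear": [-0.001,0,0.02],"delta_rot": [0,0,0],"grip": 0.003},
    {"linear": [0,0,0.035],"delta_rot": [0,0,0],"grip": 0.003},
    {"linear": [0,0,0.035],"delta_rot": [0,0,0],"grip": 0.003},
    {"linear": [0,0,0.035],"delta_rot": [0,0,0],"grip": 0.003},
    {"linear": [0,0,0.025],"delta_rot": [0,0,0],"grip": 0.003},
    {"linear": [0,0,0.01],"delta_rot": [0,0,0],"grip": 0.003},
    {"linear": [0,0,0],"delta_rot": [0,0,0],"grip": 0.003},
    {"linear": [0,0,0],"delta_rot": [0,0,0],"grip": 0.003},
  ],
)

```text
t: 41.6
tool_pos: [0.5172, 0.1038, 0.0321]
tool_rot: [2.22, 2.221, 0.003]
contact_force: [0.1, -1.1, -1.9]
opening: 0.0076
grip_force: 79.5
```

```bash
python3 st.py; python3 gap.py w21 .0218
```

```text
41.6 [0.5172 0.1038 0.0321] yaw 0.04 q6 3.2 q1 3.3 tilt [ 2.1e-03  2.0e-04 -1.0e+00]
held z -11.540470137423627 x [-45.3  49.6] y [-13.5  14.9] 5293
pos [0.5172 0.1038 0.0321] rot [2.22  2.221 0.003] op 0.0078 gf 79.5 t 41.6 F [ 0.3  0.4 -2. ]
block 41210 ymin/max [0.0396 0.1924]
  y 0.04 x 0.5800 0.6462
  y 0.06 x 0.6017 0.6278
  y 0.08 x 0.5574 0.6076
  y 0.10 x 0.5574 0.5984
  y 0.12 x 0.5519 0.6050
  y 0.14 x 0.5578 0.6330
  y 0.16 x 0.5579 0.6291
  y 0.18 x 0.5580 0.6250
plate 18078 ymin/max [0.0437 0.1935]
  y 0.04 x 0.5113 0.5915
  y 0.06 x 0.5110 0.5258
  y 0.08 x 0.5467 0.5996
  y 0.10 x 0.5382 0.5987
  y 0.12 x 0.5116 0.5990
  y 0.14 x 0.5114 0.5991
  y 0.16 x 0.5116 0.5990
  y 0.18 x 0.5118 0.5987
```

Request:
jog_arm(
  steps=[
    {"linear": [-0.001,0,0.008],"delta_rot": [0,0,0],"grip": 0.003},
    {"linear": [0,0,0.006],"delta_rot": [0,0,0],"grip": 0.003},
    {"linear": [0,0,0.003],"delta_rot": [0,0,0],"grip": 0.003},
    {"linear": [0,0,0],"delta_rot": [0,0,0],"grip": 0.003},
    {"linear": [0,0,0],"delta_rot": [0,0,0],"grip": 0.003},
  ],
)

```text
t: 42.15
tool_pos: [0.516, 0.1022, 0.0137]
tool_rot: [-2.222, -2.221, 0.0]
contact_force: [0.6, -0.7, -2.9]
opening: 0.0074
grip_force: 79.5
```

Request:
jog_arm(
  steps=[
    {"linear": [0,0,0.0006],"delta_rot": [0,0,0],"grip": 0.003},
    {"linear": [0,0.003,0],"delta_rot": [0,0,0],"grip": 0.003},
    {"linear": [0,0.002,0],"delta_rot": [0,0,0],"grip": 0.003},
    {"linear": [0,0,0],"delta_rot": [0,0,0],"grip": 0.003},
  ],
)

```text
t: 42.55
tool_pos: [0.5216, 0.1022, 0.0135]
tool_rot: [2.222, 2.221, 0.001]
contact_force: [-0.4, 0.1, -2.0]
opening: 0.0077
grip_force: 79.5
```

Request:
jog_arm(
  steps=[
    {"linear": [0,0.001,0],"delta_rot": [0,0,0],"grip": 0.003},
    {"linear": [0,0.0005,0],"delta_rot": [0,0,0],"grip": 0.003},
    {"linear": [0,0,0],"delta_rot": [0,0,0],"grip": 0.003},
    {"linear": [0,0,0],"delta_rot": [0,0,0],"grip": 0.003},
  ],
)

```text
t: 42.95
tool_pos: [0.5225, 0.1022, 0.0132]
tool_rot: [-2.222, -2.221, 0.0]
contact_force: [0.5, 0.3, -0.8]
opening: 0.0077
grip_force: 79.5
```

Request:
jog_arm(
  steps=[
    {"linear": [0,0.0007,0.0003],"delta_rot": [0,0,0],"grip": 0.003},
    {"linear": [0,0.0005,0],"delta_rot": [0,0,0],"grip": 0.003},
    {"linear": [0,0,0],"delta_rot": [0,0,0],"grip": 0.003},
    {"linear": [0,0,0],"delta_rot": [0,0,0],"grip": 0.003},
  ],
)

```text
t: 43.35
tool_pos: [0.5237, 0.1023, 0.0129]
tool_rot: [-2.222, -2.221, 0.0]
contact_force: [-0.1, 0.7, -1.7]
opening: 0.0076
grip_force: 79.5
```

Request:
jog_arm(
  steps=[
    {"linear": [0,0.0005,0],"delta_rot": [0,0,0],"grip": 0.003},
    {"linear": [0,0.0005,0],"delta_rot": [0,0,0],"grip": 0.003},
    {"linear": [0,0,0],"delta_rot": [0,0,0],"grip": 0.003},
    {"linear": [0,0,0],"delta_rot": [0,0,0],"grip": 0.003},
  ],
)

```text
t: 43.75
tool_pos: [0.5241, 0.1024, 0.0129]
tool_rot: [-2.221, -2.22, 0.002]
contact_force: [-5.5, 0.4, 3.3]
opening: 0.0078
grip_force: 80.2
```

The edge touches the face. I release slightly and nudge it with the rear pad so it aligns freely.

Request:
jog_arm(
  steps=[
    {"linear": [0,0,0],"delta_rot": [0,0,0],"grip": 0.014},
    {"linear": [0,0,0],"delta_rot": [0,0,0],"grip": 0.014},
    {"linear": [0,0,0],"delta_rot": [0,0,0],"grip": 0.014},
    {"linear": [0,0.001,-0.0005],"delta_rot": [0,0,0],"grip": 0.014},
    {"linear": [0,0.001,0],"delta_rot": [0,0,0],"grip": 0.014},
    {"linear": [0,0,0],"delta_rot": [0,0,0],"grip": 0.014},
    {"linear": [0,0,0],"delta_rot": [0,0,0],"grip": 0.014},
  ],
)

```text
t: 44.45
tool_pos: [0.5261, 0.1022, 0.0132]
tool_rot: [-2.221, -2.22, 0.002]
contact_force: [-4.3, -0.2, 2.2]
opening: 0.0136
grip_force: 2.2
```

```bash
python3 st.py; python3 gap.py w22 .0045
```

```text
44.45 [0.5261 0.1022 0.0132] yaw -0.01 q6 3.1 q1 3.0 tilt [-1.7e-03 -2.0e-04 -1.0e+00]
held z -11.213643439415934 x [-45.3  49.6] y [-16.7  17.8] 5628
pos [0.5261 0.1022 0.0132] rot [-2.221e+00 -2.220e+00  2.000e-03] op 0.0143 gf 2.4 t 44.5 F [-4.5 -0.5  1.8]
block 45748 ymin/max [0.0562 0.1924]
  y 0.06 x 0.5839 0.5933
  y 0.08 x 0.5904 0.6086
  y 0.10 x 0.5576 0.5987
  y 0.12 x 0.5578 0.6052
  y 0.14 x 0.5581 0.6280
  y 0.16 x 0.5581 0.6240
  y 0.18 x 0.5581 0.6200
plate 20601 ymin/max [0.0411 0.1922]
  y 0.04 x 0.5176 0.5406
  y 0.06 x 0.5179 0.5365
  y 0.08 x 0.5302 0.5348
  y 0.10 x 0.5301 0.5578
  y 0.12 x 0.5179 0.5578
  y 0.14 x 0.5182 0.5578
  y 0.16 x 0.5184 0.5578
  y 0.18 x 0.5185 0.5579
```

Request:
jog_arm(
  steps=[
    {"linear": [0,0.0005,0],"delta_rot": [0,0,0],"grip": 0.014},
    {"linear": [0,0.0005,0],"delta_rot": [0,0,0],"grip": 0.014},
    {"linear": [0,0,0],"delta_rot": [0,0,0],"grip": 0.014},
    {"linear": [0,0,0],"delta_rot": [0,0,0],"grip": 0.014},
  ],
)

```text
t: 44.9
tool_pos: [0.5261, 0.1022, 0.013]
tool_rot: [-2.22, -2.219, 0.005]
contact_force: [-7.1, -0.1, 3.9]
opening: 0.0142
grip_force: 3.8
```

Request:
jog_arm(
  steps=[
    {"linear": [0,-0.002,0],"delta_rot": [0,0,0],"grip": 0.014},
    {"linear": [0,-0.002,0],"delta_rot": [0,0,0],"grip": 0.016},
    {"linear": [0,0,0],"delta_rot": [0,0,0],"grip": 0.016},
    {"linear": [0,0,-0.02],"delta_rot": [0,0,0],"grip": 0.016},
    {"linear": [0,-0.01,-0.04],"delta_rot": [0,0,0],"grip": 0.04},
    {"linear": [-0.03,-0.01,-0.045],"delta_rot": [0,0,0],"grip": 0.04},
    {"linear": [-0.03,0,-0.045],"delta_rot": [0,0,0],"grip": 0.04},
    {"linear": [-0.03,0,-0.045],"delta_rot": [0,0,0],"grip": 0.04},
    {"linear": [0,0,0],"delta_rot": [0,0,0],"grip": 0.04},
    {"linear": [0,0,0],"delta_rot": [0,0,0],"grip": 0.04},
  ],
)

```text
t: 45.9
tool_pos: [0.5058, 0.0189, 0.1994]
tool_rot: [2.221, 2.217, 0.005]
contact_force: [0.0, 0.1, -0.4]
opening: 0.0401
grip_force: 0.0
```

```bash
python3 st.py; python3 gap.py w23 .0045; python3 - <<'E'
from h import *
im,d,C=load("w23","wrist"); P=cloud(C,d); r=np.hypot(P[...,0]-.6327,P[...,1]-.1026)
k=P[(r<.018)&(P[...,2]>.118)&(P[...,2]<.17)];p=P[(r<.027)&(r>.013)&(P[...,2]>.08)&(P[...,2]<.105)]; print("knob",k[:,2].max(),"plate",np.median(p[:,2]))
uv=proj(C,[(.5575,.10,.01)])[0].astype(int); print(uv)
im2,d2,C2=snap("scene","scene2.png"); P2=cloud(C2,d2)
for u in((319,203),(336,213),(376,231)): print(P2[u[1],u[0]].round(3))
E
```

```text
45.9 [0.5058 0.0189 0.1994] yaw -0.1 q6 -6.2 q1 -6.3 tilt [ 4.4e-03 -3.0e-04 -1.0e+00]
rim [0.6319 0.1026] R 0.0334 3979
pos [0.5058 0.0189 0.1994] rot [2.221 2.217 0.005] op 0.0401 gf 0.0 t 46.0 F [-0.6 -0.1  0.1]
block 18055 ymin/max [0.0132 0.162 ]
  y 0.02 x 0.5583 0.6756
  y 0.04 x 0.5583 0.6759
  y 0.06 x 0.5582 0.6682
  y 0.08 x 0.5576 0.6083
  y 0.10 x 0.5577 0.5987
  y 0.12 x 0.5577 0.6036
  y 0.14 x 0.5581 0.6385
  y 0.16 x 0.5585 0.6739
plate 6770 ymin/max [0.0138 0.1657]
  y 0.02 x 0.5182 0.5571
  y 0.04 x 0.5180 0.5572
  y 0.06 x 0.5178 0.5575
  y 0.08 x 0.5177 0.5574
  y 0.10 x 0.5184 0.5574
  y 0.12 x 0.5182 0.5576
  y 0.14 x 0.5181 0.5579
  y 0.16 x 0.5187 0.5578
knob 0.14057142146651933 plate 0.08954066949774844
[344  85]
[ 0.709 -0.083  0.063]
[ 0.706 -0.139  0.05 ]
[ 0.722 -0.261  0.018]
```

View pics/w23.png

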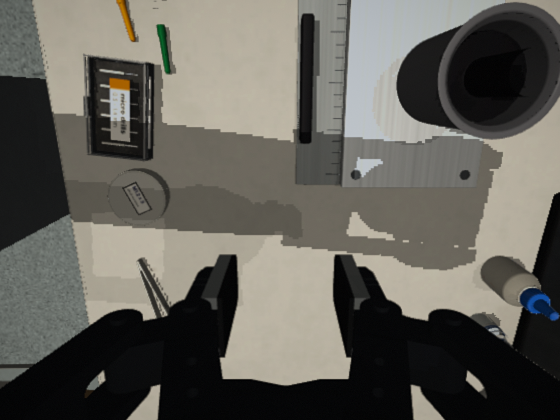

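```bash
python3 - <<'E'
from h import *
for f,r0,r1 in(("w23",5,180),("w22",60,200),("w17",0,0)):
    if not r1: continue
    im,d,C=load(f,"wrist"); P=cloud(C,d); A=[];B=[];E=[]
    for v in range(r0,r1):
        z=P[v,:,2]; x=P[v,:,0]
        a=np.nonzero((abs(z-.0045)<.0015)&(x>.51)&(x<.56))[0]; b=np.nonzero((z>.0165)&(z<.022)&(x>.55)&(x<.58))[0]
        if len(a)>5: A.append((a[0]-.5,v)); E.append((a[-1]+.5,v))
        if len(b)>5: B.append((b[0]-.5,v))
    for n,L,h in(("plate back",A,.005),("plate edge",E,.005),("block",B,.02)):
        X=plane(C,L,h); y=X[:,1]
        for _ in range(4):
            k=np.polyfit(X[:,1],X[:,0],1); e=abs(X[:,0]-np.polyval(k,X[:,1])); X=X[e<max(.0006,2*np.median(e))]
        print(f,n,"deg",np.degrees(k[0]).round(3),"x@.013,.193",np.polyval(k,[.013,.193]).round(5),len(X),X[:,1].min().round(3),X[:,1].max().round(3))
E
```

```text
w23 plate back deg 0.169 x@.013,.193 [0.51744 0.51797] 168 0.018 0.162
w23 plate edge deg 0.214 x@.013,.193 [0.5575  0.55817] 159 0.018 0.162
w23 block deg 0.195 x@.013,.193 [0.55676 0.55737] 174 0.021 0.159
w22 plate back deg 0.272 x@.013,.193 [0.51735 0.5182 ] 140 0.133 0.187
w22 plate edge deg 0.246 x@.013,.193 [0.55744 0.55821] 140 0.133 0.187
w22 block deg 0.151 x@.013,.193 [0.55671 0.55719] 140 0.137 0.186
```

```bash
python3 -c "
from station import ctrl
print(ctrl.finish_job())"
```

```text
the job is handed in; nothing more can be done
None
```

The job is handed in: all three steel rings lie flat in the tube with the end disc on top, knob up, and the straightedge lies flat and flush along the dock's front face with its ends level; the bottle, vial, timer and pink rings were not touched.

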